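# Clamp a ceramic reference block in the sample vise

## Robot

A 6-joint arm with a two-finger parallel gripper is mounted at the origin on the work surface. World frame = base frame: x ahead of the robot, y to its left, z up, the work surface at z = 0. Lengths are in mm, angles in rad, forces in N, time in s.
With the tool pointing down it reaches from about 275 to 1000 mm from the base axis. Payload 8.4 kg.
Tool frame: the origin (TCP) lies midway between the tips of the shut fingers; the grasp point (between the pads) lies 19 mm behind it; z points along the fingers, x is the direction in which the jaws open and shut, and the axes are right-handed (so a half turn about z gives the same grasp; the last joint's range is limited). The gripper opens to 85 mm and grips with 20 to 120 N. Pads are 22 mm wide; open, the fingers measure 114 mm over their backs; the gripper's body (76 mm by 85 mm) begins 54 mm behind the grasp point. The pads swing forward as they close: fully open they stand 13 mm farther back than shut.
Start: joints at [1.246, 0.353, 1.633, -0, 1.155, -0.002], TCP at [198.263, 592.722, 231.281] pointing down, gripper open.
Joint ranges: [-2.63, 2.63], [-0.92, 2.1], [0.06, 2.66], [-1.3, 4.44], [0, 2.69], [-3.02, 3.02]. Speed limits (rad/s): [2.22, 2.22, 2.79, 3.14, 3.14, 3.14].

## Interface

Orientations are given as [roll, pitch, yaw] about the fixed x, y, z axes, in that order (R = Rz(yaw) Ry(pitch) Rx(roll)).
In Python, from rig import sense, grab_frame, camera_model, job gives the robot as it stands.
- The arm moves only by the tool arm_command, never from a script. Its argument "plan" is a list of rows, each an object with "translation": the shift along the tool's x, y, z in cm, a list of three; "twist": the turn about the tool's z in rad; "gripper": the opening, from 0 (shut) to 1 (fully open). A call has exactly 5 rows; each row is the pose to reach, as a shift and turn from the pose measured when the call began, along the tool's axes at that moment; what a row does not reach only later rows make up. A row lasts 1/12 s, in which the tool goes at most 41.7 mm and 7.16 degrees, less where a joint would pass 70% of its speed; a pose out of reach is approached as far as the arm can. A call with a gripper value outside its range is refused whole. The fingers move at their own pace and stop on an object; "squeeze" is the grip in N (left out, the last holds). Time passes only in rows, so rows that repeat a pose let the fingers close, or fill a call up. It gives the time, the measured TCP pose, the force and the opening at its end, in the units of the state.
- sense(): the state, without advancing time (a new reading comes with each control period).
- grab_frame(name): name is "scene" or "side" or "wrist"; returns the picture (480x640x3 uint8, blue, green, red); there is no depth.
- camera_model(name): a dict with "fx", "fy", "cx", "cy" (pixels), "dist_coeffs" ([k1, k2, p1, p2, k3] as OpenCV has them; the pictures are not rectified), "pose" (4x4, takes a point from camera to world coordinates). Camera axes: x right, y down, z forward; pixel columns grow to the right and rows downward; lengths in mm; the calibration is good to about 2 mm. A picture is of the moment at which its call begins: read the wrist's pose just before it. camera_model takes no time and is no camera call; for the wrist camera it gives the pose at the moment of the call.
- job.sign_off(): hands the job in, once; it reports no verdict.
The state is a dict: "clock": time; "qpos": joint angles; "qvel": joint speeds; "joint_efforts": joint torques, N m; "eef_pos": TCP position; "tcp_rot": TCP orientation; "contact_force": force on the tool from outside, world axes, zero at the start; "wrist_torque": the same for the moment, N m; "opening": opening from 0.0 (shut) to 1.0 (fully open).
Only numpy, scipy, OpenCV 4.12 (cv2) and the standard library are available. Lean on these libraries where they do the work, as an engineer would, in place of code of your own. Each camera call takes 0.05 s, during which the arm holds its last target.

## Task

Stand the tall white ceramic reference block upright on the vise's bed, about in the middle of the bed's width with its narrow way between the jaws, and let go of it. Then wind the crank handle clockwise until the jaw has closed on the block and holds it snugly: stop as soon as the handle has clearly stiffened, because the ceramic is brittle, and let go of the handle. Move the jaw with its crank only, and leave everything else on the bench where it is.

Things in the scene. Friction and masses are not known exactly. Their poses are not given: they have to be found in the camera images.
- vise: Steel vise fixed to the bench (place and yaw vary), foot 285 x 90 mm. Origin: on the bench, under its middle; x runs along the bed from the crank to the fixed jaw, z up. Bed: flat rail 50 mm wide, top 30 mm above the bench, x -60 to +130 mm. Jaws 50 mm wide, tops 57 mm above the bench. The fixed jaw is bolted; its face is somewhere from x +49 to +61 mm (not measured: see or feel it).
- jaw: Moving jaw. Origin: on the bench plane below its unpressed face; x as the vise's x. Slides along x by the crank, 4 mm per rad (25 mm a turn); its face starts at vise x -10 to 0 mm (opening 49 to 71 mm). Its rubber face is sprung, 20 N/mm, and gives up to 10 mm. More than 8 N on the block is snug; it cracks at 120 N. Never push the jaw directly.
- crank_axis (a point): Point on the crank's upright axis, 112 mm above the bench, at vise x -105 mm, over a grey gear housing (62 x 64 mm, 66 mm high). Crank arm and hub reach up to 89 mm above the bench. The drive holds the jaw where it is left; a clamping force above about 30 N winds the crank back to about 30 N when the handle is let go, so a handle held still pushes back on the hand once the block is well clamped.
- handle_mid (a point): Middle of the crank's upright black handle: round, 18 mm thick, 86 to 134 mm above the bench, spins on its pin, 50 mm from the crank axis. Starts within 1.3 rad of the vise's -x direction. Clockwise from above closes the jaw; 4.5 to 10.5 rad to reach the block. Drag at the handle: about 3 N idle plus 0.08 N per N of clamping (7 N at 50 N, 13 N at 120 N).
- block: The reference block: white glazed ceramic, a plain upright bar 30 mm (its x) by 40 mm (its y) by 70 mm high (z), about 200 g, loose on the bench. Origin: centre of its underside. Its 30 mm way (its x) goes between the jaws, along the vise's x.
- disc: Bystander: low round white ceramic disc, 52 mm in diameter, 20 mm high. Origin: centre of its underside.
- tile: Bystander: flat square white ceramic tile, 46 x 46 x 14 mm. Origin: centre of its underside.
- amber_a: Bystander: small amber glass bottle, 48 mm in diameter, 95 mm high. Origin: centre of its underside.
- amber_b: Bystander: another such amber bottle.
- wash: Bystander: white plastic wash bottle, 68 mm in diameter, 160 mm high. Origin: centre of its underside.
- beaker: Bystander: glass beaker, 68 mm in diameter, 85 mm high. Origin: centre of its underside.
- spatula: Bystander: spatula with a wooden handle, 190 mm long, lying flat. Origin: under its middle.
Not all that is in view belongs to the job. Leave any brown or turquoise look-alike of the block alone.

How it is judged:
By the outcome, as a careful person would: the job done as asked, in the order asked, and still so for the second after the job is handed in, with the robot touching nothing.
It also fails if it takes over 72 s, if anything falls off the work surface, if the arm or the gripper's body presses on something with over 40 N, if the wrist force passes 120 N, or if a joint passes its speed limit or range.

## Working session

There is one attempt and no reset: what is moved stays moved. The work goes in short steps, Python scripts to look and compute and a tool call to move; the robot and the scene stay as the last step left them, time stands still between calls to the robot, and variables do not carry over. Pictures are saved under pics/ and viewed, and the job is handed in when it is done.

Besides the shell and the picture viewer there is one more tool, called after "Emit:" as name([rows], argument=value, ...), one row to a line, values as JSON. arm_command: Moves the arm, as the interface text tells. Its arguments: {"type":"object","properties":{"plan":{"type":"array","items":{"type":"object","properties":{"translation":{"type":"array","items":{"type":"number"}},"twist":{"type":"number"},"gripper":{"type":"number"}}}},"squeeze":{"type":"number"}},"required":["plan"]}

```bash
mkdir -p pics; ls; python3 - <<'E'
from rig import sense, grab_frame, camera_model
import cv2
s=sense(); print(s)
for n in ["scene","side","wrist"]:
    m=camera_model(n); print(n,{k:(v if k!='pose' else [[round(float(a),3) for a in r] for r in v]) for k,v in m.items()})
    cv2.imwrite(f"pics/{n}0.png",grab_frame(n))
E
```

```text
pics
{'clock': 0.0, 'qpos': array([ 1.24556707e+00,  3.53653309e-01,  1.63409938e+00,  7.01906945e-06,
        1.15521515e+00, -2.39342709e-03]), 'qvel': array([-0.00048633,  0.00045804, -0.00068752, -0.00090445,  0.0006844 ,
       -0.00349238]), 'joint_efforts': array([ 1.69922710e-03, -6.05253196e+01, -3.42066479e+01,  1.93649616e-04,
        9.41448554e-03,  1.56012317e-05]), 'eef_pos': array([198.1324493 , 592.2774058 , 230.57333319]), 'tcp_rot': array([-3.14158294e+00,  1.37516457e-03,  1.24795766e+00]), 'contact_force': array([ 0.39913447, -0.26340356,  0.27737584]), 'wrist_torque': array([ 0.008316  ,  0.00066404, -0.04608468]), 'opening': 0.9985164684397243}
scene {'fx': 450.717120059434, 'fy': 450.717120059434, 'cx': 320.5894261722668, 'cy': 229.976452079187, 'dist_coeffs': array([-0.0621768,  0.       ,  0.       ,  0.       ,  0.       ]), 'pose': [[0.427, 0.73, -0.534, 1208.13], [0.904, -0.355, 0.237, -276.258], [-0.016, -0.584, -0.812, 963.812], [0.0, 0.0, 0.0, 1.0]]}
side {'fx': 457.4763859494584, 'fy': 457.4763859494584, 'cx': 315.35359815851035, 'cy': 235.67683737243834, 'dist_coeffs': array([-0.05197952,  0.        ,  0.        ,  0.        ,  0.        ]), 'pose': [[1.0, -0.013, 0.025, 564.363], [-0.027, -0.719, 0.695, -689.792], [0.009, -0.695, -0.719, 810.674], [0.0, 0.0, 0.0, 1.0]]}
wrist {'fx': 410.720873113875, 'fy': 410.720873113875, 'cx': 329.4210616023495, 'cy': 240.1842844461868, 'dist_coeffs': array([-0.03291506,  0.        ,  0.        ,  0.        ,  0.        ]), 'pose': [[0.318, 0.909, 0.268, 129.241], [0.948, -0.305, -0.092, 615.298], [-0.002, 0.283, -0.959, 372.963], [0.0, 0.0, 0.0, 1.0]]}
```

View pics/scene0.png

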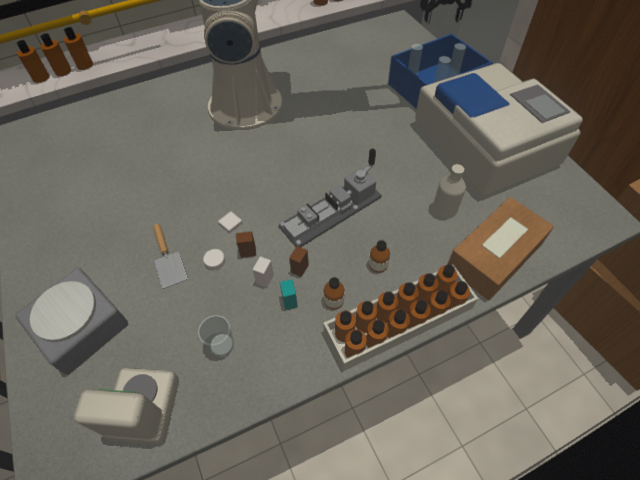

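View pics/side0.png

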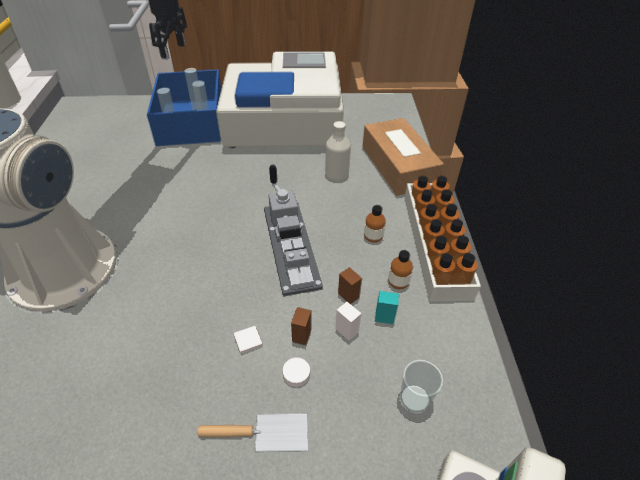

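View pics/wrist0.png

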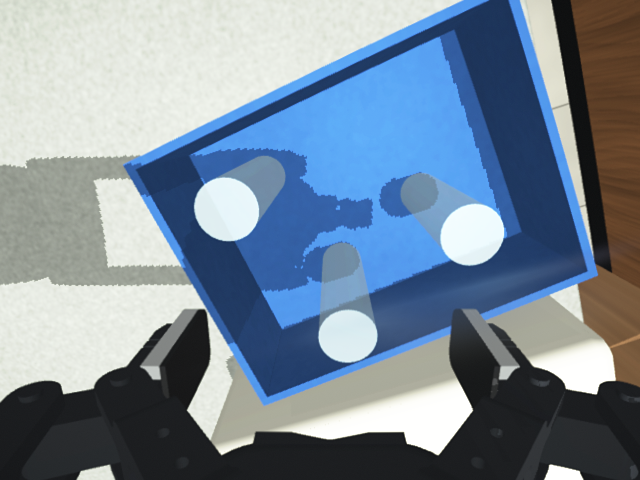

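The white things in the scene view are the tile (230,221), the disc (214,259), the upright bar (262,270) and the wash bottle (450,190). The brown bars at (246,244) and (299,261) and the turquoise one at (289,294) are look-alikes. Only (262,270), at (348,322) in the side view, is a white upright bar. I'll confirm it with enlarged crops.

```bash
python3 - <<'E'
import cv2,numpy as np
a=cv2.imread("pics/scene0.png");b=cv2.imread("pics/side0.png")
cv2.imwrite("pics/c1.png",cv2.resize(a[140:315,205:405],None,fx=4,fy=4,interpolation=cv2.INTER_CUBIC)[:600])
cv2.imwrite("pics/c2.png",cv2.resize(b[155:355,240:420],None,fx=3,fy=3,interpolation=cv2.INTER_CUBIC))
E
```

```text
(no output)
```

View pics/c1.png

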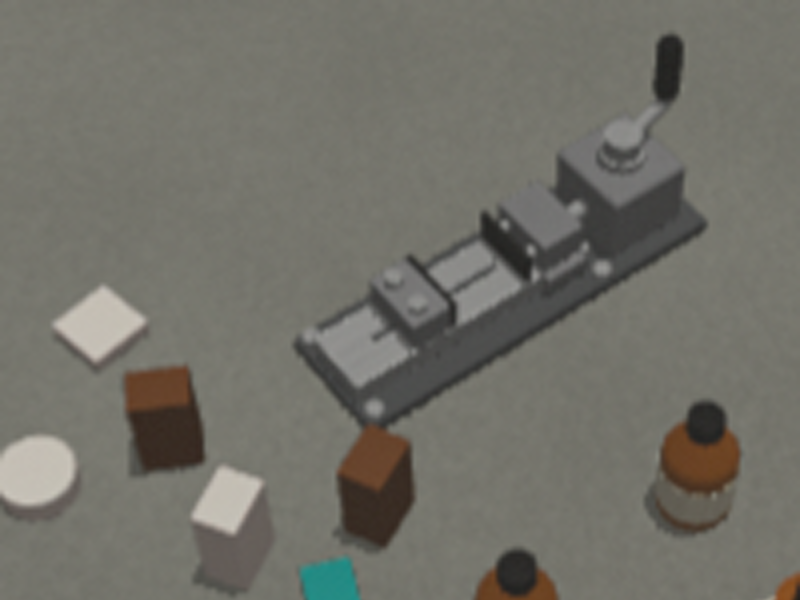

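View pics/c2.png

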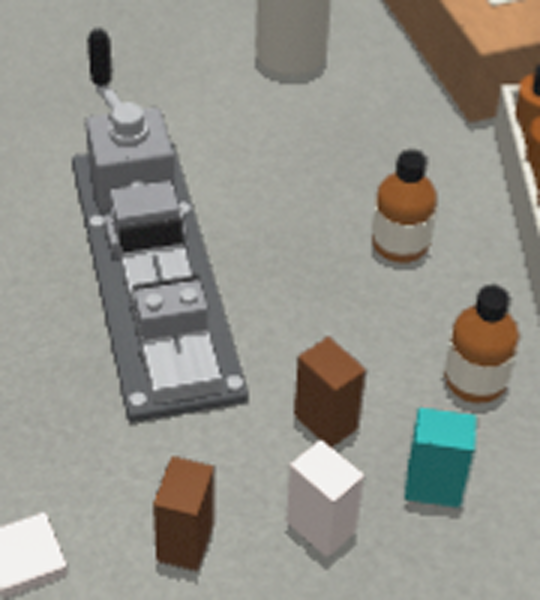

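Confirmed: the white upright bar is at crop (232,525) in the scene view and (325,500) in the side view, with its long top edges visible. Next I'll triangulate the block, the vise and the handle.

```bash
cat > h.py <<'E'
import numpy as np,cv2
from rig import sense,grab_frame,camera_model
def ray(m,uv):
    K=np.array([[m['fx'],0,m['cx']],[0,m['fy'],m['cy']],[0,0,1]])
    p=cv2.undistortPoints(np.array([[uv]],float),K,np.array(m['dist_coeffs'],float))[0,0]
    P=np.array(m['pose']);d=P[:3,:3]@np.array([p[0],p[1],1]);return P[:3,3],d/np.linalg.norm(d)
def atz(m,uv,z):
    o,d=ray(m,uv);return o+d*(z-o[2])/d[2]
def tri(m1,u1,m2,u2):
    A=np.zeros((3,3));b=np.zeros(3);R=[]
    for m,u in((m1,u1),(m2,u2)):
        o,d=ray(m,u);Q=np.eye(3)-np.outer(d,d);A+=Q;b+=Q@o;R.append((o,Q))
    x=np.linalg.solve(A,b);return x,[round(float(np.linalg.norm(Q@(x-o))),1) for o,Q in R]
def proj(m,X):
    K=np.array([[m['fx'],0,m['cx']],[0,m['fy'],m['cy']],[0,0,1]])
    T=np.linalg.inv(np.array(m['pose']));r=cv2.Rodrigues(T[:3,:3])[0]
    return cv2.projectPoints(np.array(X,float).reshape(-1,1,3),r,T[:3,3],K,np.array(m['dist_coeffs'],float))[0][:,0]
def tool(v):
    "world displacement -> tool axes cm"
    from scipy.spatial.transform import Rotation as Ro
    return Ro.from_euler('xyz',sense()['tcp_rot']).as_matrix().T@np.array(v)/10
E
python3 - <<'E'
from h import *
np.set_printoptions(precision=1,suppress=True)
s=camera_model('scene');d=camera_model('side')
S=lambda x,y:(205+x/4,140+y/4); D=lambda x,y:(240+x/3,155+y/3)
for n,z,a,b in [('bl',70,(225,466),None),('bl',70,(268,480),None),('bl',70,(236,533),None),('bl',70,(193,515),None)]:
    print(n,atz(s,S(*a),z))
for b in [(322,442),(363,473),(330,497),(289,462)]: print('bl side',atz(d,D(*b),70))
for n,a,b in [('footA',(297,345),(130,415)),('footB',(377,425),(247,400)),('hubtop',(622,130),(125,110)),('handle top',(670,38),(98,32)),('handle bot',(666,98),(102,82)),
 ('boltL',(394,279),(153,301)),('boltR',(417,303),(189,293)),
 ('footboltA',(309,335),(137,399)),('footboltB',(374,408),(235,382)),('movtopL',(483,218),(120,222)),('movtopR',(533,277),(180,218))]:
    print(n,*tri(s,S(*a),d,D(*b)))
E
```

```text
bl [ 628.8 -173.3   70. ]
bl [ 648.8 -154.1   70. ]
bl [ 674.1 -183.9   70. ]
bl [ 652.1 -202.1   70. ]
bl side [ 648.8 -158.2   70. ]
bl side [ 673.6 -183.3   70. ]
bl side [ 650.7 -201.2   70. ]
bl side [ 626.1 -173.6   70. ]
footA [519.2 -88.4   7.6] [1.6, 1.6]
footB [602.3 -69.2   4.5] [3.0, 3.0]
hubtop [513.  151.9  93.2] [0.6, 0.6]
handle top [492.  195.5 138.7] [0.1, 0.1]
handle bot [492.8 197.   84.8] [1.2, 1.2]
boltL [536.3 -23.6  59.9] [0.7, 0.7]
boltR [562.6 -19.2  63.2] [0.7, 0.7]
footboltA [524.  -81.1  18.5] [0.5, 0.5]
footboltB [595.2 -66.   17.7] [0.2, 0.2]
movtopL [512.4  52.2  61.3] [4.6, 4.6]
movtopR [559.6  66.3  48.1] [6.9, 6.9]
```

```bash
python3 - <<'E'
from h import *
np.set_printoptions(precision=2,suppress=True)
p=sense()['eef_pos'];print(tool(np.array([515,100,300])-p))
d=camera_model('side');s=camera_model('scene')
print('wash',tri(s,(458,170),d,(339,127)),'amber',atz(s,(381,245),95),atz(d,(377,210),95),atz(d,(404,256),95))
E
```

```text
[-36.65  45.67  -6.89]
wash (array([659.57, 340.1 , 153.52]), [0.9, 0.9]) amber [736.69  85.3   95.  ] [734.17  82.05  95.  ] [773.83 -60.45  95.  ]
```

Emit:
arm_command([
  {"translation": [-2.4, 3.0, -1.4], "twist": 0.12, "gripper": 1},
  {"translation": [-4.9, 6.1, -2.8], "twist": 0.24, "gripper": 1},
  {"translation": [-7.4, 9.2, -4.2], "twist": 0.36, "gripper": 1},
  {"translation": [-10.0, 12.4, -5.5], "twist": 0.48, "gripper": 1},
  {"translation": [-12.5, 15.6, -6.9], "twist": 0.6, "gripper": 1},
])

```text
clock: 0.57
eef_pos: [304.7, 425.7, 298.8]
tcp_rot: [3.141, 0.002, 0.643]
contact_force: [1.5, -0.1, 0.1]
opening: 1.001
```

```bash
python3 - <<'E'
from h import *
np.set_printoptions(precision=2,suppress=True)
s=sense();p=s['eef_pos'];print(s['clock'],p,s['tcp_rot'],s['qpos'],tool(np.array([515,100,300])-p))
E
```

```text
0.5667 [304.74 425.67 298.78] [3.14 0.   0.64] [ 0.95  0.13  1.77 -0.    1.24  0.3 ] [-2.69 38.67 -0.08]
```

Emit:
arm_command([
  {"translation": [-0.3, 3.9, 0], "twist": 0.11, "gripper": 1},
  {"translation": [-0.5, 7.8, 0], "twist": 0.22, "gripper": 1},
  {"translation": [-0.8, 11.7, 0], "twist": 0.33, "gripper": 1},
  {"translation": [-1.1, 15.6, 0], "twist": 0.44, "gripper": 1},
  {"translation": [-1.4, 19.5, 0], "twist": 0.44, "gripper": 1},
])

```text
clock: 0.98
eef_pos: [410.9, 259.4, 299.0]
tcp_rot: [3.14, 0.001, 0.196]
contact_force: [0.3, 0.5, -0.7]
opening: 1.004
```

```bash
python3 - <<'E'
from h import *
np.set_printoptions(precision=2,suppress=True)
s=sense();p=s['eef_pos'];print(s['clock'],p,s['tcp_rot'],s['qpos'],tool(np.array([515,100,300])-p))
E
```

```text
0.9833 [410.88 259.39 299.04] [3.14 0.   0.2 ] [ 0.56  0.07  1.84 -0.    1.23  0.37] [ 7.11 17.66 -0.08]
```

Emit:
arm_command([
  {"translation": [1.5, 3.7, 0], "twist": 0, "gripper": 1},
  {"translation": [3.0, 7.4, 0], "twist": 0, "gripper": 1},
  {"translation": [4.5, 11.1, 0], "twist": 0, "gripper": 1},
  {"translation": [6.0, 14.8, 0], "twist": 0, "gripper": 1},
  {"translation": [7.1, 17.6, 0], "twist": 0, "gripper": 1},
])

```text
clock: 1.4
eef_pos: [515.9, 97.9, 299.1]
tcp_rot: [3.14, 0.001, 0.195]
contact_force: [0.5, 1.3, 0.5]
opening: 0.997
```

```bash
python3 - <<'E'
from h import *
import pickle
np.set_printoptions(precision=2,suppress=True)
m=camera_model('wrist');im=grab_frame('wrist');s=sense()
cv2.imwrite('pics/w1.png',im);pickle.dump(m,open('w1.pkl','wb'))
print(s['eef_pos'],s['tcp_rot'],s['qvel'])
E
```

```text
[518.18  94.82 299.15] [ 3.14 -0.    0.19] [ 0.08 -0.02  0.04  0.03  0.01  0.13]
```

View pics/w1.png

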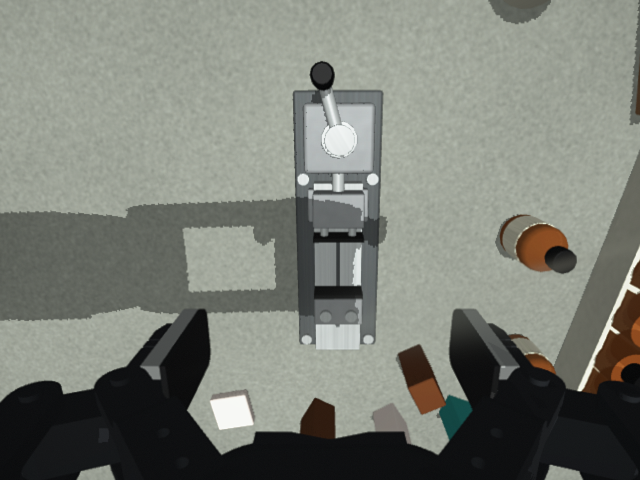

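The whole vise is in view: hub top at (340,140), handle top at (322,74), black jaw faces at y≈237 and 293, foot corners at (294,91), (382,91), (298,344) and (376,345). The arm was still settling, so I'll take another picture and enlarge it.

```bash
python3 - <<'E'
from h import *
import pickle
np.set_printoptions(precision=2,suppress=True)
m=camera_model('wrist');im=grab_frame('wrist');s=sense()
cv2.imwrite('pics/w2.png',im);pickle.dump(m,open('w2.pkl','wb'))
print(s['eef_pos'],s['tcp_rot'],s['qvel'])
c=cv2.resize(im[50:350,280:400],None,fx=4,fy=4,interpolation=cv2.INTER_CUBIC)
cv2.imwrite('pics/c3.png',np.hstack([c[:600],c[600:]])[:, :800] if 0 else c[:600]);cv2.imwrite('pics/c4.png',c[600:])
E
```

```text
[516.67  97.06 298.97] [3.14 0.   0.19] [ 0.06 -0.02  0.03  0.04  0.01  0.07]
```

View pics/c3.png

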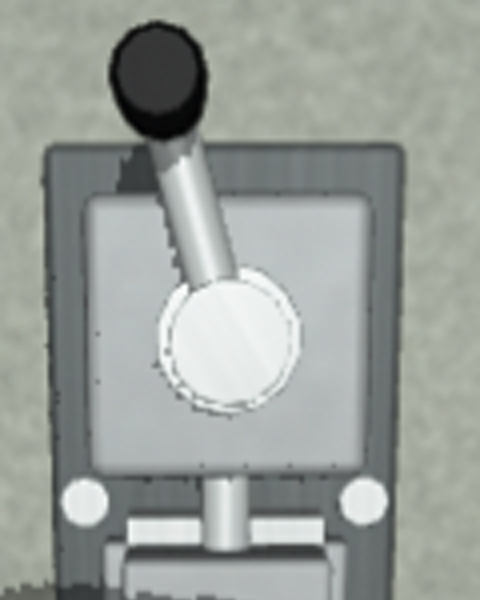

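View pics/c4.png

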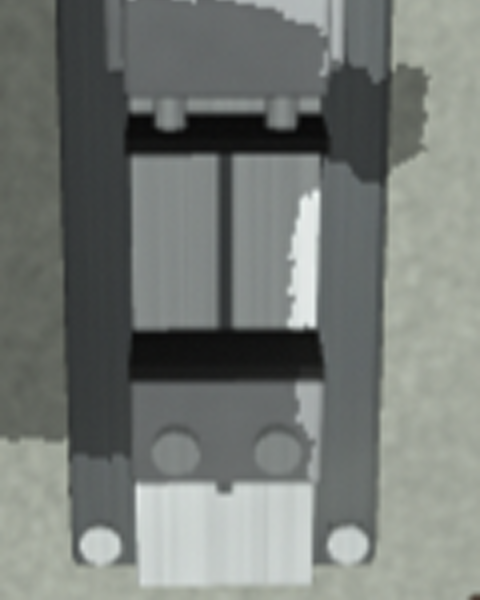

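```bash
python3 - <<'E'
from h import *
import pickle
np.set_printoptions(precision=2,suppress=True)
m=pickle.load(open('w2.pkl','rb'))
A=lambda x,y:(280+x/4,50+y/4); B=lambda x,y:(280+x/4,200+y/4)
hs=[atz(m,A(*p),66)[:2] for p in [(87,195),(370,195),(363,470),(95,472)]]
print('housing',hs,'len',[np.linalg.norm(hs[i]-hs[i-1]) for i in range(4)],np.mean(hs,0))
for z in (6,8,10,12):
  f=[atz(m,q,z)[:2] for q in [A(45,145),A(404,145),B(376,563),B(75,563)]]
  L=[np.linalg.norm(f[i]-f[i-1]) for i in (1,2,3,0)]
  ax=f[3]+f[2]-f[0]-f[1]; print('foot',z,L,np.mean(f,0),'yaw',np.arctan2(ax[1],ax[0]))
O=np.mean([atz(m,q,8)[:2] for q in [A(45,145),A(404,145),B(376,563),B(75,563)]],0)
ux=ax/np.linalg.norm(ax);uy=np.array([-ux[1],ux[0]])
def V(p,n):
    v=p[:2]-O;print(n,p,'vise',v@ux,v@uy)
for n,q,z in [('hub',A(230,342),89),('handletop',A(158,65),134),('fixbotL',B(132,331),30),('fixbotR',B(322,331),30),('fixtopL',B(130,381),57),('fixtopR',B(325,379),57),('movL',B(130,153),57),('movR',B(327,152),57),('bedendL',B(138,585),30),('bedendR',B(311,583),30)]: V(atz(m,q,z),n)
V(np.r_[np.mean(hs,0),66],'housing')
E
```

```text
housing [array([476.93, 176.58]), array([537.18, 188.36]), array([548.64, 130.15]), array([489.09, 118.06])] len [np.float64(59.77152928122791), np.float64(61.386981559377425), np.float64(59.32555857978662), np.float64(60.761900660172735)] [512.96 153.29]
foot 6 [np.float64(89.65190195681176), np.float64(286.3116942423621), np.float64(90.09148358229912), np.float64(286.2642696563664)] [532.51  56.25] yaw -1.3724025040253525
foot 8 [np.float64(89.23987284803245), np.float64(284.9958409293043), np.float64(89.67743421046423), np.float64(284.94863430086986)] [532.38  56.75] yaw -1.3724025040253531
foot 10 [np.float64(88.82784373925301), np.float64(283.67998761624665), np.float64(89.26338483862922), np.float64(283.6329989453733)] [532.24  57.26] yaw -1.3724025040253527
foot 12 [np.float64(88.41581463047365), np.float64(282.36413430318885), np.float64(88.84933546679423), np.float64(282.3173635898767)] [532.11  57.76] yaw -1.3724025040253525
hub [512.88 152.9   89.  ] vise -98.10295269645785 -0.16512450041321586
handletop [490.13 198.32 134.  ] vise -147.11071454493617 -13.51479557072501
fixbotL [518.89  -5.69  30.  ] vise 58.563185645233574 -25.532521782289354
fixbotR [569.22   4.13  30.  ] vise 58.85524363102141 25.743592235472946
fixtopL [519.85  -8.02  57.  ] vise 61.03080089788852 -25.04585404850185
fixtopR [568.47   2.03  57.  ] vise 60.76058479939765 24.59605608124198
movL [508.97  51.53  57.  ] vise 0.5054943810259778 -23.97326037818755
movR [556.07  60.99  57.  ] vise 0.5199996876491305 24.063673663972487
bedendL [534.56 -81.96  30.  ] vise 136.4195277633158 -25.202179441106313
bedendR [582.65 -71.92  30.  ] vise 136.0598349309998 23.927541302558613
housing [512.96 153.29  66.  ] vise -98.46441100579037 -0.010365157910175248
```

```bash
python3 - <<'E'
from h import *
np.set_printoptions(precision=2,suppress=True)
d=camera_model('side');s=camera_model('scene')
S=lambda x,y:(205+x/4,140+y/4); D=lambda x,y:(240+x/3,155+y/3)
for n,q in [('brown1',[(160,498),(178,457),(215,466),(203,510)]),('brown2',[(297,372),(327,339),(365,368),(335,390)]),('turq',[(418,410),(478,412),(472,457),(412,452)])]:
    P=[atz(d,D(*x),70)[:2] for x in q];print(n,np.array(P),np.mean(P,0))
print(tool(np.array([640,-150,260])-sense()['eef_pos']))
E
```

```text
brown1 [[ 542.3  -199.61]
 [ 553.86 -168.2 ]
 [ 577.85 -175.76]
 [ 569.54 -209.14]] [ 560.89 -188.17]
brown2 [[ 635.99  -99.03]
 [ 658.98  -69.86]
 [ 683.25  -96.48]
 [ 660.92 -115.19]] [659.79 -95.14]
turq [[ 715.53 -133.36]
 [ 755.87 -135.96]
 [ 746.31 -172.45]
 [ 707.35 -167.54]] [ 731.27 -152.33]
[ 7.39 26.59  3.96]
```

Emit:
arm_command([
  {"translation": [1.0, 3.9, 0.9], "twist": 0.12, "gripper": 1},
  {"translation": [2.1, 7.8, 1.8], "twist": 0.24, "gripper": 1},
  {"translation": [3.1, 11.7, 2.7], "twist": 0.36, "gripper": 1},
  {"translation": [4.2, 15.6, 3.6], "twist": 0.48, "gripper": 1},
  {"translation": [5.2, 19.5, 4.5], "twist": 0.6, "gripper": 1},
])

```text
clock: 1.92
eef_pos: [604.3, -83.4, 254.4]
tcp_rot: [3.139, -0.001, -0.413]
contact_force: [0.5, 0.7, -1.2]
opening: 1.004
```

```bash
python3 - <<'E'
from h import *
np.set_printoptions(precision=2,suppress=True)
s=sense();p=s['eef_pos'];print(s['clock'],p,s['tcp_rot'],tool(np.array([650,-179,230])-p))
E
```

```text
1.9167 [604.27 -83.45 254.44] [ 3.14 -0.   -0.41] [8.02 6.91 2.46]
```

Emit:
arm_command([
  {"translation": [2.0, 1.7, 0.6], "twist": 0.12, "gripper": 1},
  {"translation": [4.0, 3.4, 1.2], "twist": 0.24, "gripper": 1},
  {"translation": [6.0, 5.2, 1.8], "twist": 0.36, "gripper": 1},
  {"translation": [8.0, 6.9, 2.4], "twist": 0.46, "gripper": 1},
  {"translation": [8.0, 6.9, 2.4], "twist": 0.46, "gripper": 1},
])

```text
clock: 2.33
eef_pos: [650.6, -181.8, 228.8]
tcp_rot: [3.139, -0.002, -0.881]
contact_force: [-1.3, 0.0, -0.1]
opening: 1.001
```

```bash
python3 - <<'E'
from h import *
import pickle
np.set_printoptions(precision=2,suppress=True)
for i in range(2):
  m=camera_model('wrist');im=grab_frame('wrist');s=sense()
cv2.imwrite('pics/w3.png',im);pickle.dump(m,open('w3.pkl','wb'))
print(s['eef_pos'],s['tcp_rot'],s['qvel'])
E
```

```text
[ 649.47 -178.72  229.73] [ 3.14  0.   -0.87] [ 0.02 -0.03  0.01  0.    0.   -0.01]
```

View pics/w3.png

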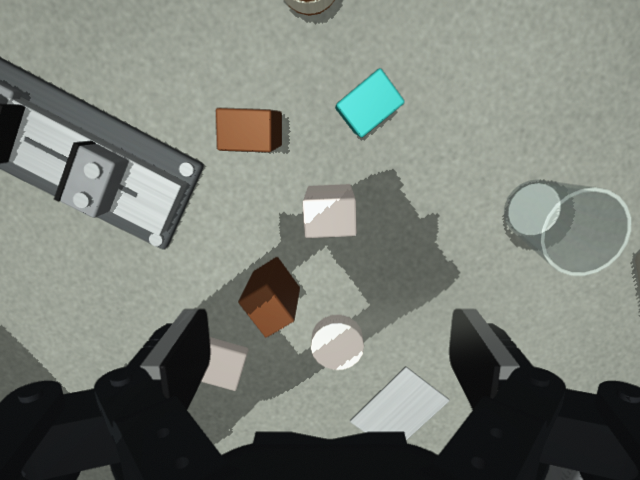

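The block's top face is at about (303–356, 197–238), close to square with the picture. The brown and turquoise bars stand clear of the finger paths. I'll crop it for the corners.

```bash
python3 - <<'E'
import cv2
a=cv2.imread("pics/w3.png");cv2.imwrite("pics/c5.png",cv2.resize(a[175:250,290:370],None,fx=7,fy=7,interpolation=cv2.INTER_CUBIC))
E
```

```text
(no output)
```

View pics/c5.png

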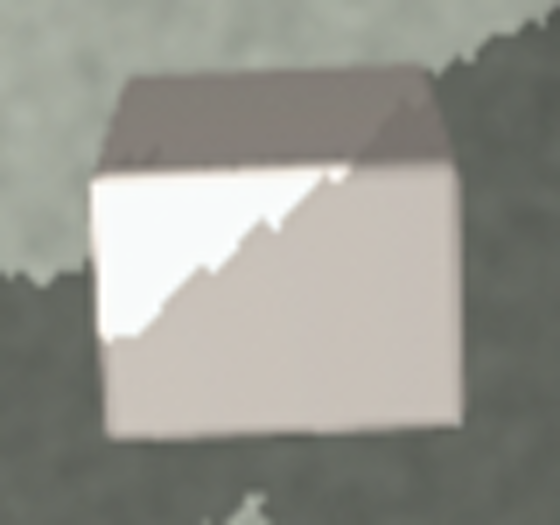

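```bash
python3 - <<'E'
from h import *
import pickle
np.set_printoptions(precision=2,suppress=True)
m=pickle.load(open('w3.pkl','rb'))
q=[(90,178),(458,167),(462,426),(107,438)]
P=np.array([atz(m,(290+x/7,175+y/7),70)[:2] for x,y in q]);print(P,P.mean(0))
e=[P[1]-P[0],P[2]-P[3]];print([np.linalg.norm(v) for v in e],[np.arctan2(v[1],v[0]) for v in e],[np.linalg.norm(v) for v in (P[3]-P[0],P[2]-P[1])],[np.arctan2(v[1],v[0])+np.pi/2 for v in (P[3]-P[0],P[2]-P[1])])
s=sense();c=P.mean(0)
print(s['eef_pos'],s['tcp_rot'],'tool move to grasp',tool(np.r_[c,35]-s['eef_pos']))
E
```

```text
[[ 646.67 -156.23]
 [ 672.61 -185.55]
 [ 651.19 -204.6 ]
 [ 625.36 -175.67]] [ 648.96 -180.51]
[np.float64(39.14908443032109), np.float64(38.776866200047394)] [np.float64(-0.8467458819065805), np.float64(-0.8418566080681039)] [np.float64(28.852155830733803), np.float64(28.65911321531178)] [np.float64(-0.8310209487764038), np.float64(-0.8439196283233086)]
[ 649.47 -178.72  229.73] [ 3.14  0.   -0.87] tool move to grasp [ 0.1   0.11 19.47]
```

Emit:
arm_command([
  {"translation": [0.1, 0.1, 3.5], "twist": -0.03, "gripper": 1},
  {"translation": [0.1, 0.1, 7.0], "twist": -0.03, "gripper": 1},
  {"translation": [0.1, 0.1, 10.5], "twist": -0.03, "gripper": 1},
  {"translation": [0.1, 0.1, 14.0], "twist": -0.03, "gripper": 1},
  {"translation": [0.1, 0.1, 16.5], "twist": -0.03, "gripper": 1},
])

```text
clock: 2.85
eef_pos: [647.5, -178.2, 62.3]
tcp_rot: [3.138, 0.002, -0.84]
contact_force: [-0.8, 0.2, -0.8]
opening: 1.001
```

```bash
python3 - <<'E'
from h import *
np.set_printoptions(precision=2,suppress=True)
s=sense();p=s['eef_pos'];print(s['clock'],p,s['tcp_rot'],s['contact_force'],tool(np.array([649.5,-180,32])-p))
E
```

```text
2.85 [ 647.47 -178.19   62.31] [ 3.14  0.   -0.84] [-0.83  0.2  -0.79] [ 0.28 -0.04  3.03]
```

Emit:
arm_command([
  {"translation": [0.2, 0, 1.5], "twist": 0, "gripper": 1},
  {"translation": [0.2, 0, 3.0], "twist": 0, "gripper": 1},
  {"translation": [0.2, 0, 3.0], "twist": 0, "gripper": 0.6},
  {"translation": [0.2, 0, 3.0], "twist": 0, "gripper": 0.35},
  {"translation": [0.2, 0, 3.0], "twist": 0, "gripper": 0.35},
], squeeze=35)

```text
clock: 3.27
eef_pos: [649.6, -179.4, 33.8]
tcp_rot: [3.139, 0.001, -0.84]
contact_force: [0.0, -0.4, 0.4]
opening: 0.604
```

Emit:
arm_command([
  {"translation": [0, 0, 0], "twist": 0, "gripper": 0.35},
  {"translation": [0, 0, 0], "twist": 0, "gripper": 0.35},
  {"translation": [0, 0, 0], "twist": 0, "gripper": 0.35},
  {"translation": [0, 0, 0], "twist": 0, "gripper": 0.35},
  {"translation": [0, 0, 0], "twist": 0, "gripper": 0.35},
])

```text
clock: 3.68
eef_pos: [650.6, -179.6, 35.3]
tcp_rot: [3.141, -0.001, -0.84]
contact_force: [-0.5, 0.8, 7.3]
opening: 0.46
```

Emit:
arm_command([
  {"translation": [0, 0, -1.5], "twist": 0, "gripper": 0.35},
  {"translation": [0, 0, -4.0], "twist": 0, "gripper": 0.35},
  {"translation": [0, 0, -7.0], "twist": 0, "gripper": 0.35},
  {"translation": [0, 0, -10.0], "twist": 0, "gripper": 0.35},
  {"translation": [0, 0, -12.5], "twist": 0, "gripper": 0.35},
])

```text
clock: 4.1
eef_pos: [650.7, -179.6, 162.4]
tcp_rot: [3.141, -0.002, -0.84]
contact_force: [1.5, -0.9, -3.4]
opening: 0.462
```

```bash
python3 - <<'E'
from h import *
np.set_printoptions(precision=2,suppress=True)
s=sense();p=s['eef_pos'];print(s['clock'],p,s['tcp_rot'],s['contact_force'],s['opening'],tool(np.array([540.5,16.6,160])-p))
cv2.imwrite('pics/w4.png',grab_frame('wrist'))
E
```

```text
4.1 [ 650.69 -179.6   162.43] [ 3.14 -0.   -0.84] [ 1.53 -0.87 -3.42] 0.4622548220426614 [-21.96  -4.9    0.21]
```

View pics/w4.png

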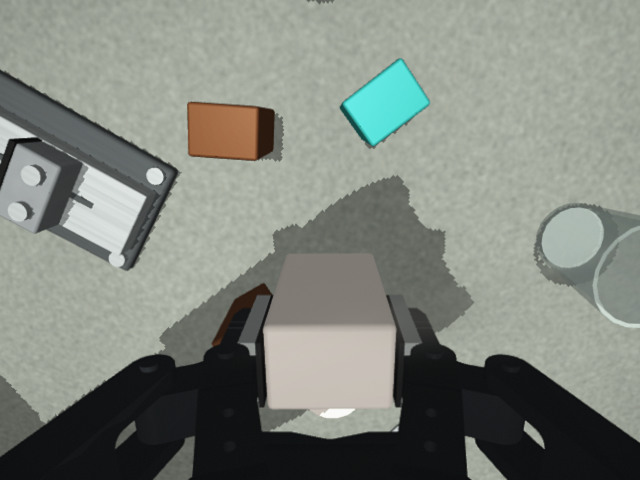

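The block is squarely held between the pads, with its top face at about (268–393, 325–408). I'll check its offset in the hand.

```bash
python3 - <<'E'
from h import *
np.set_printoptions(precision=2,suppress=True)
m=camera_model('wrist');s=sense();z=s['eef_pos'][2]+36
P=np.array([atz(m,q,z) for q in [(274,325),(391,325),(393,408),(266,408)]]);print(s['eef_pos'],P,P.mean(0))
print(tool(P.mean(0)-s['eef_pos'])*10,[np.linalg.norm(P[i]-P[i-1]) for i in range(4)])
E
```

```text
[ 653.23 -180.31  167.7 ] [[ 653.01 -158.18  203.7 ]
 [ 675.42 -183.42  203.7 ]
 [ 655.33 -203.96  203.7 ]
 [ 629.29 -174.52  203.7 ]] [ 653.26 -180.02  203.7 ]
[  0.06  -0.33 -36.  ] [np.float64(28.802633448526958), np.float64(33.760374884744344), np.float64(28.72557977819188), np.float64(39.305065349570995)]
```

```bash
python3 - <<'E'
from h import *
np.set_printoptions(precision=2,suppress=True)
for i in range(2):
  s=sense();print(s['clock'],s['eef_pos'],s['qvel'],s['contact_force']);grab_frame('side')
s=sense();p=s['eef_pos'];print(s['tcp_rot'],tool(np.array([540.5,16.6,160])-p))
E
```

```text
4.15 [ 653.23 -180.31  167.7 ] [-0.    0.02 -0.    0.   -0.11  0.  ] [ 3.14 -0.41  1.75]
4.2 [ 653.26 -180.32  165.48] [ 0.    0.05  0.05  0.   -0.06 -0.  ] [ 0.61  0.15 -1.93]
[-3.14 -0.   -0.84] [-22.07  -4.83   0.18]
```

Emit:
arm_command([
  {"translation": [-2.2, -0.5, 0], "twist": -0.11, "gripper": 0.35},
  {"translation": [-4.8, -1.0, 0], "twist": -0.23, "gripper": 0.35},
  {"translation": [-7.6, -1.7, 0], "twist": -0.35, "gripper": 0.35},
  {"translation": [-10.4, -2.3, 0], "twist": -0.47, "gripper": 0.35},
  {"translation": [-13.2, -2.9, 0], "twist": -0.59, "gripper": 0.35},
])

```text
clock: 4.67
eef_pos: [583.2, -61.3, 160.1]
tcp_rot: [3.14, -0.001, -0.244]
contact_force: [-0.1, 0.4, -2.9]
opening: 0.465
```

```bash
python3 - <<'E'
from h import *
np.set_printoptions(precision=2,suppress=True)
s=sense();p=s['eef_pos'];print(s['clock'],p,s['tcp_rot'],s['contact_force'],s['opening'],tool(np.array([540.5,16.6,140])-p))
E
```

```text
4.6667 [583.18 -61.25 160.09] [ 3.14 -0.   -0.24] [-0.12  0.43 -2.87] 0.46535226861395806 [-6.03 -6.53  1.99]
```

Emit:
arm_command([
  {"translation": [-2.0, -2.2, 0.3], "twist": -0.12, "gripper": 0.35},
  {"translation": [-4.0, -4.4, 0.8], "twist": -0.24, "gripper": 0.35},
  {"translation": [-5.3, -5.8, 1.4], "twist": -0.36, "gripper": 0.35},
  {"translation": [-6.0, -6.5, 2.0], "twist": -0.44, "gripper": 0.35},
  {"translation": [-6.0, -6.5, 2.0], "twist": -0.44, "gripper": 0.35},
])

```text
clock: 5.08
eef_pos: [537.3, 17.8, 137.2]
tcp_rot: [3.141, 0.005, 0.201]
contact_force: [-0.0, -0.7, -2.5]
opening: 0.464
```

```bash
python3 - <<'E'
from h import *
np.set_printoptions(precision=2,suppress=True)
cv2.imwrite('pics/sc5.png',grab_frame('scene'))
im=grab_frame('side');c=cv2.resize(im[140:310,230:350],None,fx=3.5,fy=3.5,interpolation=cv2.INTER_CUBIC);cv2.imwrite('pics/s5.png',c)
m=camera_model('wrist');im=grab_frame('wrist');cv2.imwrite('pics/w5.png',im)
s=sense();p=s['eef_pos'];print(s['clock'],p,s['tcp_rot'],s['contact_force'],tool(np.array([540.5,16.6,75])-p))
E
```

```text
5.2333 [540.72  15.81 139.35] [3.14 0.   0.19] [ 1.24 -1.06 -2.8 ] [-0.   -0.1   6.43]
```

View pics/w5.png

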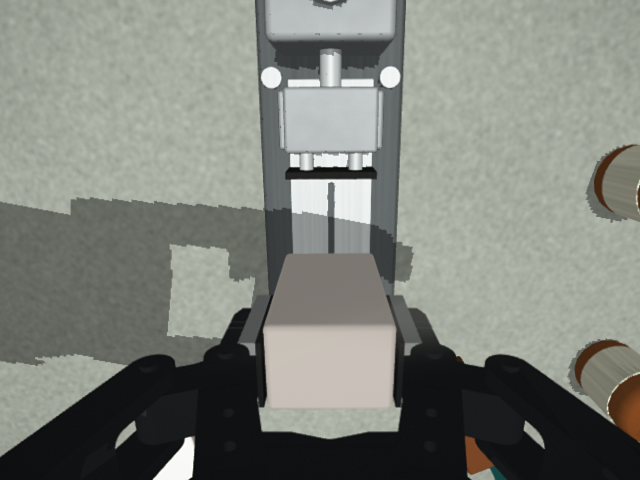

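View pics/s5.png

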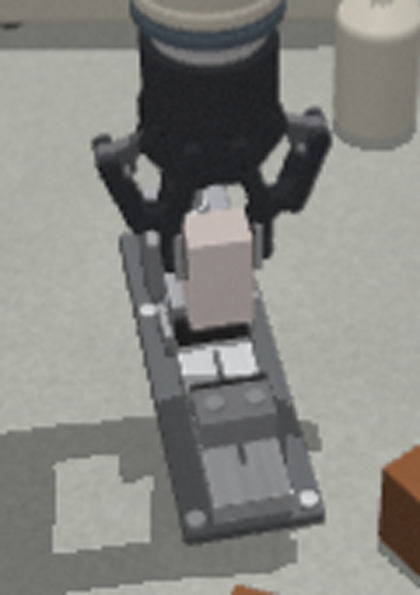

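```bash
python3 - <<'E'
from h import *
np.set_printoptions(precision=2,suppress=True)
m=camera_model('wrist');O=np.array([532.4,56.75]);a=-1.3724;ux=np.array([np.cos(a),np.sin(a)]);uy=np.array([-ux[1],ux[0]])
for n,q,z in [('L',(287,179),57),('R',(376,179),57),('boltL',(271,77),12),('boltR',(390,77),12)]:
  v=atz(m,q,z)[:2]-O;print(n,v@ux,v@uy)
s=sense();p=s['eef_pos'];v=p[:2]-O;print('tcp',v@ux,v@uy,s['tcp_rot'],tool(np.r_[O+40.5*ux,75]-p))
m=camera_model('side');im=cv2.imread('pics/side0.png')
for x in (58,60,62): print(x,(proj(m,[[*(O+x*ux+25*uy),57],[*(O+x*ux-25*uy),57]])-[240,155])*3)
E
```

```text
L 1.1600685187403192 -23.683480830526488
R 1.4805062535947742 24.97331568848532
boltL -55.40859128353547 -36.11743277917088
boltR -54.90763762019715 37.12062796941983
tcp 41.77152419029108 0.0844732883870924 [3.14 0.   0.19] [-0.01 -0.14  6.43]
58 [[196.99 275.28]
 [130.98 285.96]]
60 [[197.56 277.2 ]
 [131.46 287.92]]
62 [[198.12 279.14]
 [131.94 289.88]]
```

Emit:
arm_command([
  {"translation": [0, -0.1, 1.5], "twist": 0, "gripper": 0.35},
  {"translation": [0, -0.1, 3.2], "twist": 0, "gripper": 0.35},
  {"translation": [0, -0.1, 4.8], "twist": 0, "gripper": 0.35},
  {"translation": [0, -0.1, 6.0], "twist": 0, "gripper": 0.35},
  {"translation": [0, -0.1, 6.4], "twist": 0, "gripper": 0.35},
])

```text
clock: 5.65
eef_pos: [541.8, 17.6, 78.4]
tcp_rot: [-3.141, -0.001, 0.187]
contact_force: [-21.0, 16.3, 67.3]
opening: 0.459
```

```bash
python3 - <<'E'
from h import *
np.set_printoptions(precision=2,suppress=True)
im=grab_frame('side');c=cv2.resize(im[140:310,230:350],None,fx=3.5,fy=3.5,interpolation=cv2.INTER_CUBIC)
im=grab_frame('scene');c2=cv2.resize(im[140:260,270:400],None,fx=3.5,fy=3.5,interpolation=cv2.INTER_CUBIC)
k=np.zeros((600,800,3),np.uint8);k[:c.shape[0],:340]=c[:,:340];k[:c2.shape[0],345:345+455]=c2[:,:455];cv2.imwrite('pics/k6.png',k)
s=sense();p=s['eef_pos'];O=np.array([532.4,56.75]);a=-1.3724;ux=np.array([np.cos(a),np.sin(a)]);uy=np.array([-ux[1],ux[0]]);v=p[:2]-O
print(s['clock'],p,s['tcp_rot'],s['contact_force'],s['opening'],v@ux,v@uy)
E
```

```text
5.75 [541.71  17.64  78.5 ] [-3.14 -0.    0.19] [-13.36  14.32  39.68] 0.4624311369625715 40.18211669958979 1.4210225778832428
```

View pics/k6.png

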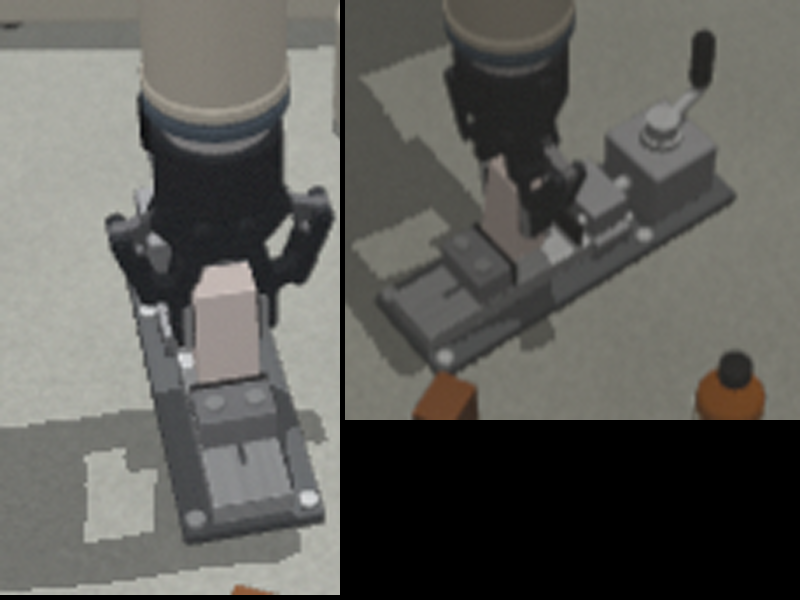

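I met contact early, about 40 N upward with a sideways part. Before going on I'll work out where the block sits in the hand.

```bash
python3 - <<'E'
from h import *
np.set_printoptions(precision=1,suppress=True)
d=camera_model('side');sc=camera_model('scene')
O=np.array([532.4,56.75]);a=-1.3724;ux=np.array([np.cos(a),np.sin(a)]);uy=np.array([-ux[1],ux[0]])
for z in (105,110,114,120,126):
  P=[[*(O+(x)*ux+y*uy),z] for x,y in [(55,-20),(55,20),(25,-20),(25,20)]]
  print(z,((proj(d,P)-[230,140])*3.5).tolist())
E
```

```text
105 [[191.7826498394899, 328.83811012644816], [255.43921804062404, 318.89286202631956], [183.2665380922885, 295.41959541981726], [245.69411565363575, 285.88174665245094]]
110 [[191.46561778102964, 323.14363010856925], [255.3557327115921, 313.1985108212447], [182.92632229851736, 289.72142414032635], [245.57802005485843, 280.1852422887124]]
114 [[191.2104198624652, 318.5579677293334], [255.28854782134272, 308.6131684493793], [182.65250382182685, 285.1334997330736], [245.48459885988922, 275.5988660874291]]
120 [[190.8249770242985, 311.6288174142065], [255.18710335593465, 301.68486760787516], [182.23900710042554, 278.2021336481246], [245.3435509549105, 268.67018752730485]]
126 [[190.43632597749297, 304.63819620145887], [255.08485045696327, 294.6955495141396], [181.8221539736286, 271.2107429359552], [245.20139303247228, 261.6819323054697]]
```

```bash
python3 - <<'E'
from h import *
im=grab_frame('wrist');cv2.imwrite('pics/w6.png',im)
s=sense();print(s['eef_pos'],s['contact_force'])
E
```

```text
[541.69580833  17.63606603  78.55507739] [-13.1260835   13.65706696  39.41769534]
```

View pics/w6.png

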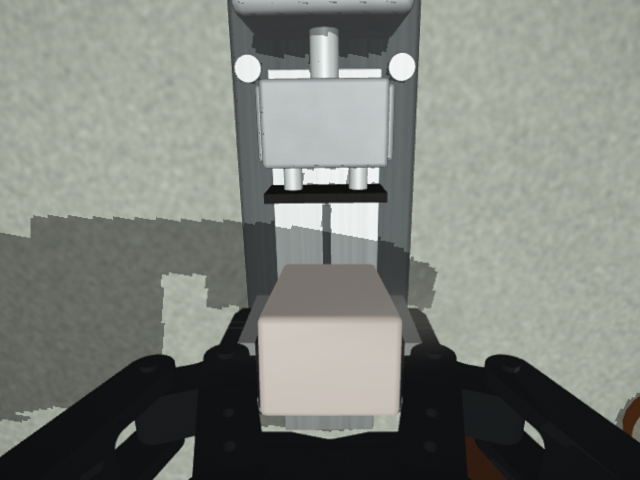

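```bash
python3 - <<'E'
from h import *
d=camera_model('side');sc=camera_model('scene')
im=grab_frame('side');im2=grab_frame('scene')
cv2.imwrite('pics/s7.png',cv2.resize(im[205:275,270:325],None,fx=8,fy=8,interpolation=cv2.INTER_CUBIC))
cv2.imwrite('pics/q7.png',cv2.resize(im2[180:235,290:350],None,fx=9,fy=9,interpolation=cv2.INTER_CUBIC))
O=np.array([532.4,56.75]);a=-1.3724;ux=np.array([np.cos(a),np.sin(a)]);uy=np.array([-ux[1],ux[0]])
W=lambda x,y,z:[*(O+x*ux+y*uy),z]
np.set_printoptions(precision=0,suppress=True)
for n,P in [('facetop60',[W(60,-25,57),W(60,25,57)]),('blk57bot x56',[W(56,-20,57),W(56,20,57)]),('blk57top x56',[W(56,-20,127),W(56,20,127)])]:
  print(n,'side',((proj(d,P)-[270,205])*8).tolist(),'scene',((proj(sc,P)-[290,180])*9).tolist())
E
```

```text
facetop60 side [[110.5630928174237, 367.7819582268164], [286.81652254684604, 339.21048112844665]] scene [[151.93316141776705, 211.27883837310782], [255.13196976663755, 320.79128965685504]]
blk57bot x56 side [[125.71751814765503, 354.50300500607955], [266.36526999564103, 331.7696658340499]] scene [[173.3522288267913, 215.44754922748535], [256.0008001505149, 302.8413013606752]]
blk57top x56 side [[115.80543355706413, 176.24133828336699], [263.7818555790104, 153.48328420621147]] scene [[164.01850874159402, 54.19788313594984], [250.77166988609753, 143.2275979846616]]
```

View pics/s7.png

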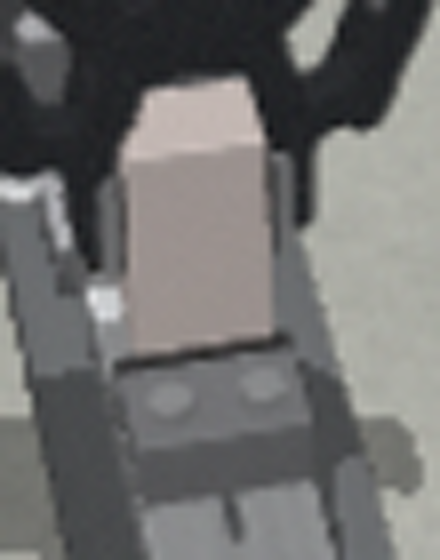

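View pics/q7.png

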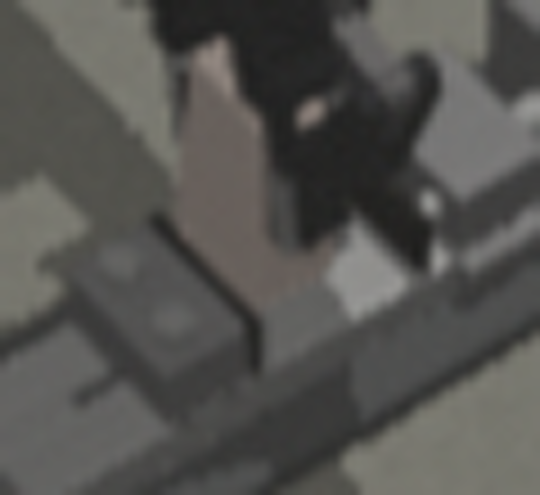

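The block's front bottom edge has landed on top of the fixed jaw. It has slid up in the pads and tilted by about 6°. So the face is a bit nearer than I measured. I'll lift and back off towards the crank.

Emit:
arm_command([
  {"translation": [0, 0, -0.5], "twist": 0, "gripper": 0.35},
  {"translation": [0, 0, -1.5], "twist": 0, "gripper": 0.35},
  {"translation": [0, -0.3, -2.4], "twist": 0, "gripper": 0.35},
  {"translation": [0, -0.7, -2.8], "twist": 0, "gripper": 0.35},
  {"translation": [0, -0.7, -2.8], "twist": 0, "gripper": 0.35},
])

```text
clock: 6.32
eef_pos: [541.1, 24.7, 107.7]
tcp_rot: [3.142, -0.003, 0.187]
contact_force: [-0.0, -0.4, -2.4]
opening: 0.458
```

```bash
python3 - <<'E'
from h import *
d=camera_model('side');sc=camera_model('scene')
im=grab_frame('side');im2=grab_frame('scene')
A=cv2.resize(im[195:270,265:325],None,fx=6,fy=6,interpolation=cv2.INTER_CUBIC)
B=cv2.resize(im2[165:240,285:355],None,fx=6,fy=6,interpolation=cv2.INTER_CUBIC)
cv2.imwrite('pics/k8.png',np.hstack([A,B]));im=grab_frame('wrist');cv2.imwrite('pics/w8.png',im)
s=sense();p=s['eef_pos'];O=np.array([532.4,56.75]);a=-1.3724;ux=np.array([np.cos(a),np.sin(a)]);uy=np.array([-ux[1],ux[0]]);v=p[:2]-O
print(s['clock'],p,s['tcp_rot'],s['contact_force'],s['opening'],v@ux,v@uy)
E
```

```text
6.4667 [540.05157624  24.46003518 106.27425658] [-3.14141921e+00 -1.15321517e-03  1.88015348e-01] [-0.4070052   0.39251093 -2.76562428] 0.46229761225057525 33.16466777840413 1.137215169611845
```

View pics/k8.png

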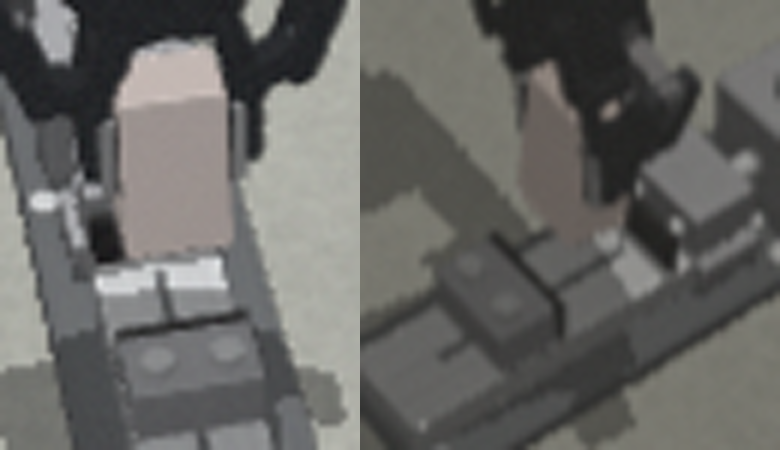

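View pics/w8.png

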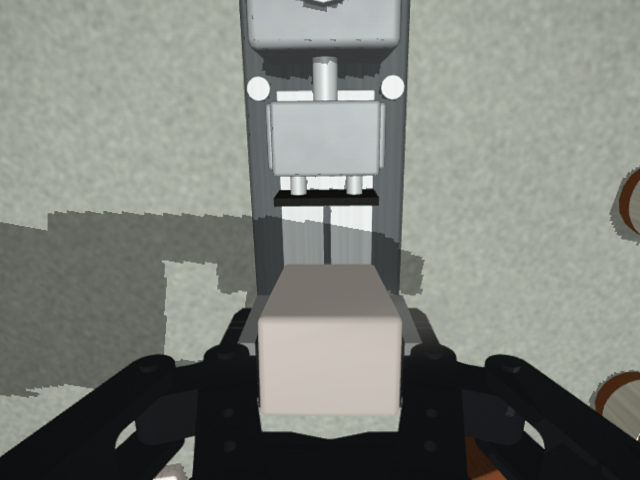

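```bash
python3 - <<'E'
from h import *
from scipy.optimize import least_squares
from scipy.spatial.transform import Rotation as R
np.set_printoptions(precision=1,suppress=True)
m=camera_model('wrist');s=sense()
a=-1.3724;Rv=R.from_euler('z',s['tcp_rot'][2]-np.pi/2).as_matrix()
ux,uy=Rv[:,0],Rv[:,1]
def run(top_m,top_p,bot_m):
  X=[[-15,20,70],[-15,-20,70],[15,20,70],[15,-20,70],[-15,20,0],[-15,-20,0]]
  u=np.array(top_m+top_p+bot_m,float)
  def f(v): 
    P=(Rv@(R.from_rotvec(v[3:])).as_matrix()@np.array(X,float).T).T+v[:3]
    return (proj(m,P)-u).ravel()
  p=s['eef_pos'];r=least_squares(f,[p[0],p[1],p[2]-40,0,0,0])
  print('bottom centre rel tcp (vise axes)',(r.x[:3]-p)@Rv,'rot',r.x[3:]*57.3,'res',r.fun)
# image right = +uy?
run([(399,317),(262,317)],[(401,413),(260,413)],[(376,265),(285,265)])
E
```

```text
bottom centre rel tcp (vise axes) [  6.   -0.2 -30.1] rot [ 0.2 -8.  -0. ] res [ 2.1 -0.7 -2.2 -0.7 -2.8  0.7  2.8  0.6 -1.2  0.   1.2  0. ]
```

Emit:
arm_command([
  {"translation": [-0.1, -0.2, 0.8], "twist": -0.01, "gripper": 0.35},
  {"translation": [-0.1, -0.2, 1.7], "twist": -0.01, "gripper": 0.35},
  {"translation": [-0.1, -0.2, 2.6], "twist": -0.01, "gripper": 0.35},
  {"translation": [-0.1, -0.2, 3.3], "twist": -0.01, "gripper": 0.35},
  {"translation": [-0.1, -0.2, 3.7], "twist": -0.01, "gripper": 0.35},
], squeeze=25)

```text
clock: 6.88
eef_pos: [537.8, 26.2, 67.4]
tcp_rot: [-3.141, 0.001, 0.198]
contact_force: [-0.2, 0.5, -2.5]
opening: 0.459
```

Emit:
arm_command([
  {"translation": [0, 0, 0], "twist": 0, "gripper": 0.35},
  {"translation": [0, 0, 0], "twist": 0, "gripper": 0.35},
  {"translation": [0, 0, 0.1], "twist": 0, "gripper": 0.35},
  {"translation": [0, 0, 0.2], "twist": 0, "gripper": 0.35},
  {"translation": [0, 0, 0.3], "twist": 0, "gripper": 0.35},
])

```text
clock: 7.3
eef_pos: [538.1, 26.2, 64.7]
tcp_rot: [-3.141, 0.0, 0.198]
contact_force: [-1.0, -0.3, -1.7]
opening: 0.466
```

Emit:
arm_command([
  {"translation": [0, 0, 0.05], "twist": 0, "gripper": 0.35},
  {"translation": [0, 0, 0.1], "twist": 0, "gripper": 0.35},
  {"translation": [0, 0, 0.15], "twist": 0, "gripper": 0.35},
  {"translation": [0, 0, 0.2], "twist": 0, "gripper": 0.35},
  {"translation": [0, 0, 0.2], "twist": 0, "gripper": 0.35},
])

```text
clock: 7.72
eef_pos: [538.1, 26.2, 62.7]
tcp_rot: [-3.141, 0.0, 0.198]
contact_force: [-0.2, 0.0, -2.0]
opening: 0.464
```

```bash
python3 - <<'E'
from h import *
im=grab_frame('side');im2=grab_frame('scene')
A=cv2.resize(im[195:270,265:325],None,fx=6,fy=6,interpolation=cv2.INTER_CUBIC)
B=cv2.resize(im2[165:240,285:355],None,fx=6,fy=6,interpolation=cv2.INTER_CUBIC)
cv2.imwrite('pics/k9.png',np.hstack([A,B]));im=grab_frame('wrist');cv2.imwrite('pics/w9.png',im)
s=sense();p=s['eef_pos'];O=np.array([532.4,56.75]);a=-1.3724;ux=np.array([np.cos(a),np.sin(a)]);uy=np.array([-ux[1],ux[0]]);v=p[:2]-O
print(s['clock'],p,s['tcp_rot'],s['contact_force'],s['opening'],v@ux,v@uy)
E
```

```text
7.8667 [538.10248692  26.21293174  62.72085486] [-3.14121439e+00  4.48354054e-04  1.98009734e-01] [ 0.31881729 -0.21916671 -2.8183621 ] 0.46305939092723486 31.0619958051257 -0.42814935609608734
```

View pics/k9.png

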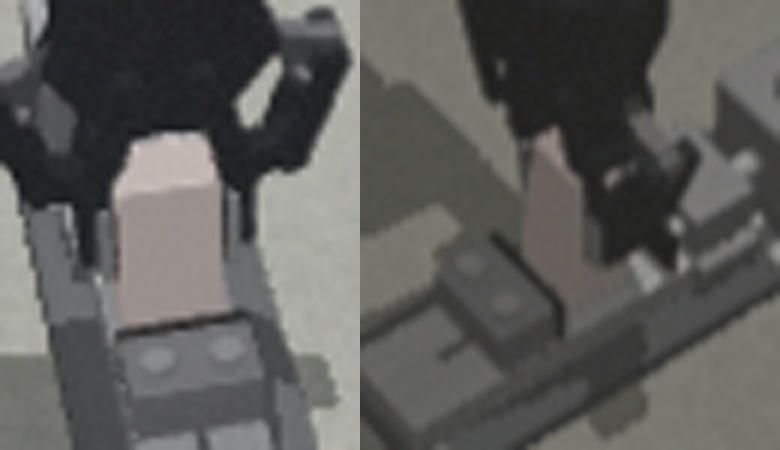

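View pics/w9.png

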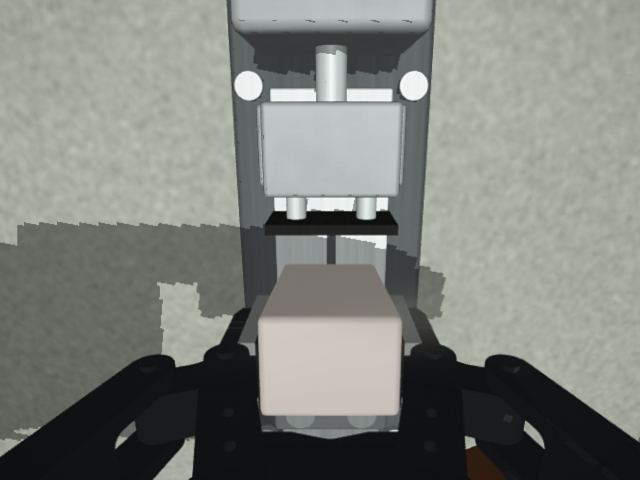

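Emit:
arm_command([
  {"translation": [0, 0, 0.1], "twist": 0, "gripper": 0.35},
  {"translation": [0, 0, 0.2], "twist": 0, "gripper": 0.35},
  {"translation": [0, 0, 0.3], "twist": 0, "gripper": 0.35},
  {"translation": [0, 0, 0.3], "twist": 0, "gripper": 0.35},
  {"translation": [0, 0, 0.3], "twist": 0, "gripper": 0.35},
])

```text
clock: 8.28
eef_pos: [538.0, 26.2, 59.6]
tcp_rot: [-3.141, 0.001, 0.198]
contact_force: [0.0, -0.3, -1.2]
opening: 0.463
```

Emit:
arm_command([
  {"translation": [0, 0, 0.1], "twist": 0, "gripper": 0.35},
  {"translation": [0, 0, 0.2], "twist": 0, "gripper": 0.35},
  {"translation": [0, 0, 0.3], "twist": 0, "gripper": 0.35},
  {"translation": [0, 0, 0.3], "twist": 0, "gripper": 0.35},
  {"translation": [0, 0, 0.3], "twist": 0, "gripper": 0.35},
])

```text
clock: 8.7
eef_pos: [538.1, 26.2, 57.1]
tcp_rot: [-3.141, 0.001, 0.198]
contact_force: [-2.1, -0.5, 4.6]
opening: 0.462
```

Emit:
arm_command([
  {"translation": [0, 0, 0.05], "twist": 0, "gripper": 0.35},
  {"translation": [0, 0, 0.1], "twist": 0, "gripper": 0.35},
  {"translation": [0, 0, 0.15], "twist": 0, "gripper": 0.35},
  {"translation": [0, 0, 0.2], "twist": 0, "gripper": 0.35},
  {"translation": [0, 0, 0.2], "twist": 0, "gripper": 0.35},
], squeeze=20)

```text
clock: 9.12
eef_pos: [538.2, 26.1, 56.9]
tcp_rot: [-3.141, 0.0, 0.198]
contact_force: [-7.7, -2.1, 22.8]
opening: 0.463
```

```bash
python3 - <<'E'
from h import *
im=grab_frame('wrist');cv2.imwrite('pics/w10.png',im)
s=sense();print(s['eef_pos'],s['contact_force'])
E
```

```text
[538.21036461  26.10991955  56.94730037] [-7.67731861 -1.14219447 24.02072861]
```

View pics/w10.png

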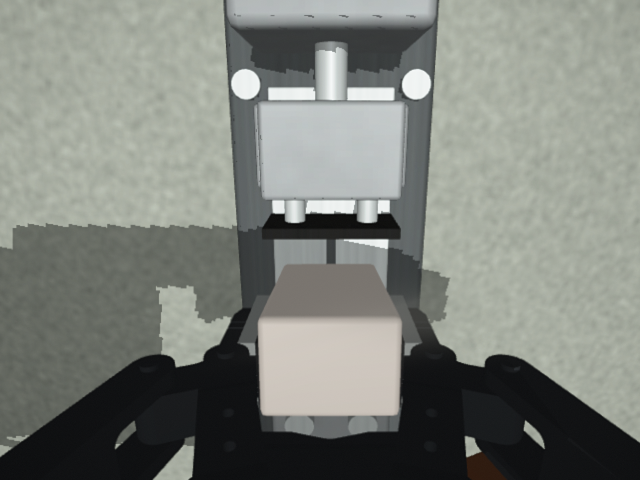

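Emit:
arm_command([
  {"translation": [0, 0, -0.05], "twist": 0, "gripper": 0.45},
  {"translation": [0, 0, -0.1], "twist": 0, "gripper": 0.48},
  {"translation": [0, 0, -0.1], "twist": 0, "gripper": 0.52},
  {"translation": [0, 0, -0.1], "twist": 0, "gripper": 0.55},
  {"translation": [0, 0, -0.1], "twist": 0, "gripper": 0.55},
])

```text
clock: 9.58
eef_pos: [538.2, 26.1, 57.7]
tcp_rot: [-3.141, 0.0, 0.198]
contact_force: [0.2, -0.5, 0.2]
opening: 0.553
```

```bash
python3 - <<'E'
from h import *
im=grab_frame('side');im2=grab_frame('scene')
A=cv2.resize(im[195:270,265:325],None,fx=6,fy=6,interpolation=cv2.INTER_CUBIC)
B=cv2.resize(im2[165:240,285:355],None,fx=6,fy=6,interpolation=cv2.INTER_CUBIC)
cv2.imwrite('pics/k11.png',np.hstack([A,B]));im=grab_frame('wrist');cv2.imwrite('pics/w11.png',im)
s=sense();print(s['clock'],s['eef_pos'],s['contact_force'],s['opening'])
E
```

```text
9.7333 [538.10250954  26.10643047  57.71656647] [-0.13293969 -0.1485044   1.03817488] 0.5533918458888096
```

View pics/k11.png

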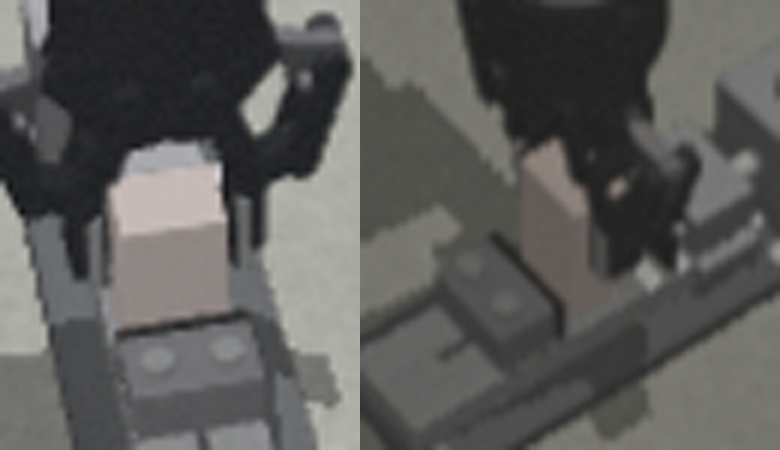

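View pics/w11.png

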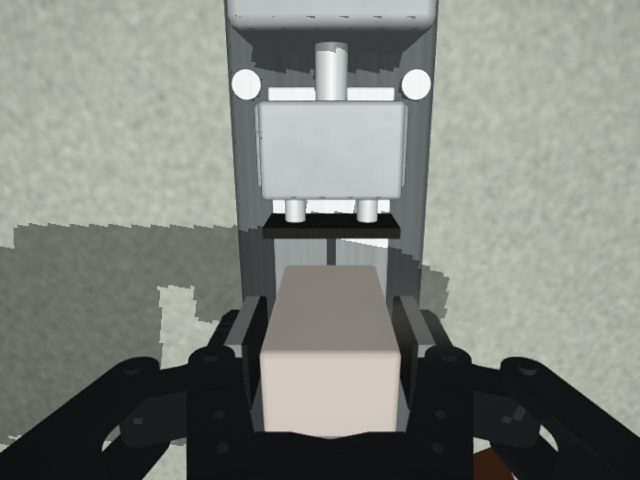

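The block has dropped flat and stands free between the jaws, with its top at (262–400, 351–430). I'll withdraw straight up.

Emit:
arm_command([
  {"translation": [0, 0, 0], "twist": 0, "gripper": 0.7},
  {"translation": [0, 0, 0], "twist": 0, "gripper": 0.7},
  {"translation": [0, 0, -2.0], "twist": 0, "gripper": 0.7},
  {"translation": [0, 0, -5.0], "twist": 0, "gripper": 0.7},
  {"translation": [0, 0, -8.5], "twist": 0, "gripper": 0.7},
])

```text
clock: 10.15
eef_pos: [536.7, 26.0, 142.2]
tcp_rot: [-3.141, 0.004, 0.198]
contact_force: [1.4, -0.4, 0.1]
opening: 0.7
```

Emit:
arm_command([
  {"translation": [0, -2, -2.5], "twist": 0, "gripper": 0.7},
  {"translation": [0, -5, -5.0], "twist": 0, "gripper": 0.7},
  {"translation": [0, -8.5, -7.5], "twist": 0, "gripper": 0.7},
  {"translation": [0, -10, -8], "twist": 0, "gripper": 0.7},
  {"translation": [0, -10, -8], "twist": 0, "gripper": 0.7},
])

```text
clock: 10.57
eef_pos: [518.1, 127.1, 224.7]
tcp_rot: [-3.14, 0.0, 0.2]
contact_force: [0.2, -0.5, 0.2]
opening: 0.699
```

```bash
python3 - <<'E'
from h import *
import pickle
for i in range(2):
  m=camera_model('wrist');im=grab_frame('wrist')
cv2.imwrite('pics/w12.png',im);pickle.dump(m,open('w12.pkl','wb'))
s=sense();print(s['clock'],s['eef_pos'],s['tcp_rot'],s['contact_force'],s['opening'],s['qvel'])
E
```

```text
10.6667 [517.24813998 124.32165933 222.25711694] [-3.14099467  0.00412989  0.19979778] [0.00676254 0.48435176 0.46757666] 0.7024338261596372 [-0.02654116  0.01857653  0.01485422 -0.00420979 -0.00268417 -0.00579926]
```

View pics/w12.png

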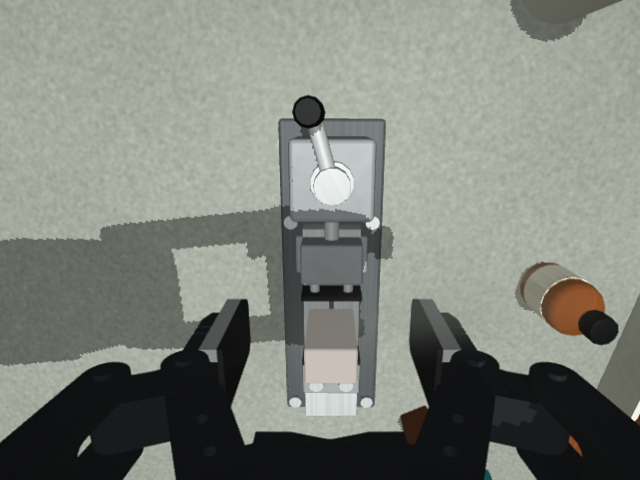

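The block stands alone between the jaws, with its top at (305–357, 345–385). The hub is at (332,184) and the handle top at (308,110). I'll locate the handle and its axis again.

```bash
python3 - <<'E'
from h import *
import pickle
np.set_printoptions(precision=1,suppress=True)
m=pickle.load(open('w12.pkl','rb'))
O=np.array([532.4,56.75]);a=-1.3724;ux=np.array([np.cos(a),np.sin(a)]);uy=np.array([-ux[1],ux[0]])
V=lambda p:np.array([(p[:2]-O)@ux,(p[:2]-O)@uy])
for n,q,z in [('hub',(331.5,184.5),89),('handle',(308.5,110.5),134),('bl',(305,345),100),('bl',(355,346),100),('bl',(357,385),100),('bl',(305,384),100),('mov',(332,299),57)]:
  p=atz(m,q,z);print(n,p,V(p))
s=sense();H=np.array([490.5,197.5])
print(tool(np.array([*H,160])-s['eef_pos']))
E
```

```text
hub [512.  154.6  89. ] [-100.    -0.7]
handle [490.4 198.2 134. ] [-147.   -13.3]
bl [516.1  37.2 100. ] [ 15.9 -19.8]
bl [552.1  43.7 100. ] [16.7 16.7]
bl [560.8  11.4 100. ] [50.1 18.9]
bl [522.1   4.4 100. ] [ 49.3 -20.4]
mov [532.1  57.8  57. ] [-1.1 -0. ]
[-1.1 -7.7  6.2]
```

Emit:
arm_command([
  {"translation": [-0.4, -2.6, 1.5], "twist": 0, "gripper": 0.7},
  {"translation": [-0.8, -5.2, 3.0], "twist": 0, "gripper": 0.7},
  {"translation": [-1.0, -7.0, 4.5], "twist": 0, "gripper": 0.7},
  {"translation": [-1.1, -7.7, 5.8], "twist": 0, "gripper": 0.7},
  {"translation": [-1.1, -7.7, 6.2], "twist": 0, "gripper": 0.7},
])

```text
clock: 11.08
eef_pos: [488.9, 197.1, 157.3]
tcp_rot: [3.141, 0.009, 0.2]
contact_force: [-0.3, 0.4, -0.4]
opening: 0.699
```

```bash
python3 - <<'E'
from h import *
for i in range(2): im=grab_frame('wrist')
cv2.imwrite('pics/w13.png',im);m=camera_model('wrist')
s=sense();print(s['clock'],s['eef_pos'],s['tcp_rot'],tool(np.array([490.4,198,100])-s['eef_pos']))
print(proj(m,[[490.4,198,134],[490.4,198,86]]))
E
```

```text
11.1833 [490.13452821 196.28615177 158.79958427] [3.14116465 0.00748156 0.19976231] [ 0.10401741 -0.16522508  5.87927459]
[[332.86555946 286.25530921]
 [332.88514383 252.15384944]]
```

View pics/w13.png

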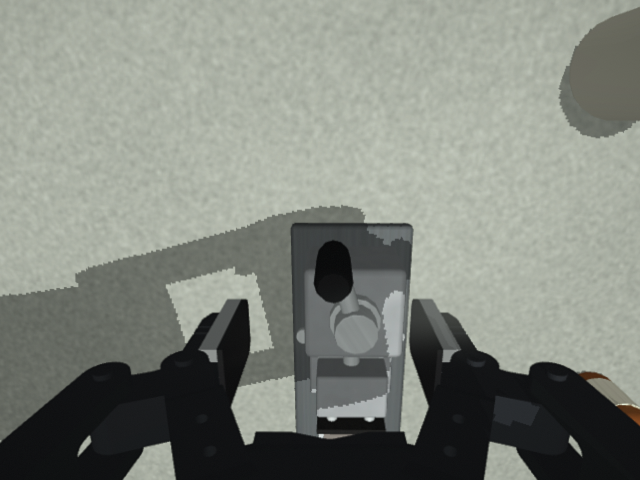

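The handle's top shows at (333,284) against a predicted (333,286), so I can descend and grip.

Emit:
arm_command([
  {"translation": [0.1, -0.15, 1.8], "twist": 0, "gripper": 0.7},
  {"translation": [0.1, -0.15, 3.6], "twist": 0, "gripper": 0.7},
  {"translation": [0.1, -0.15, 5.2], "twist": 0, "gripper": 0.7},
  {"translation": [0.1, -0.15, 5.8], "twist": 0, "gripper": 0.5},
  {"translation": [0.1, -0.15, 5.8], "twist": 0, "gripper": 0.3},
], squeeze=25)

```text
clock: 11.6
eef_pos: [490.1, 196.6, 100.0]
tcp_rot: [3.141, 0.009, 0.199]
contact_force: [0.1, -0.5, -0.1]
opening: 0.431
```

Emit:
arm_command([
  {"translation": [0, 0, 0], "twist": 0, "gripper": 0.15},
  {"translation": [0, 0, 0], "twist": 0, "gripper": 0.1},
  {"translation": [0, 0, 0], "twist": 0, "gripper": 0.1},
  {"translation": [0, 0, 0], "twist": 0, "gripper": 0.1},
  {"translation": [0, 0, 0], "twist": 0, "gripper": 0.1},
])

```text
clock: 12.02
eef_pos: [490.8, 196.3, 100.8]
tcp_rot: [3.14, 0.008, 0.199]
contact_force: [1.2, -5.6, 3.7]
opening: 0.202
```

```bash
python3 - <<'E'
from h import *
im=grab_frame('wrist');cv2.imwrite('pics/w14.png',im)
s=sense();print(s['clock'],s['eef_pos'],s['tcp_rot'],s['contact_force'],s['opening'])
E
```

```text
12.0667 [490.75968022 196.30901939 100.73858273] [3.14004986 0.00813893 0.19895118] [ 0.99818019 -6.28574818  5.53895296] 0.1969659329269022
```

View pics/w14.png

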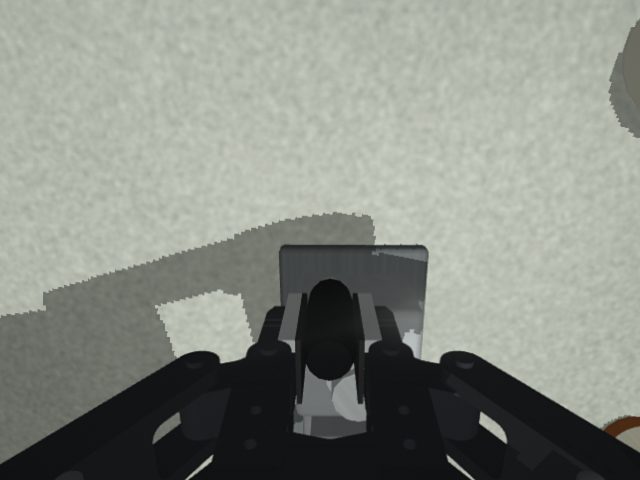

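```bash
cat > circ.py <<'E'
import sys
from h import *
def run(cx,cy,steps,r=50,z=100.5):
    s=sense();p=s['eef_pos'];c=np.array([cx,cy]);v=p[:2]-c
    th=np.arctan2(v[1],v[0]);f=s['contact_force']
    er=v/np.linalg.norm(v);et=np.array([er[1],-er[0]])
    print('t',round(s['clock'],2),'pos',p.round(1),'ang',round(th,3),'r',round(np.linalg.norm(v),1),'Frad',round(f[:2]@er,1),'Ftan(cw)',round(f[:2]@et,1),'Fz',round(f[2],1),'open',round(s['opening'],3))
    for d in steps:
        t=th-d;w=np.array([*(c+r*np.array([np.cos(t),np.sin(t)])),z]);print(round(d,2),np.round(tool(w-p),2).tolist())
    return th
run(float(sys.argv[1]),float(sys.argv[2]),eval(sys.argv[3]))
E
python3 circ.py 513 151.6 "[.12,.35,.6,.85,1.1]"
```

```text
t 12.07 pos [490.8 196.3 100.7] ang 2.032 r 49.9 Frad -6.1 Ftan(cw) -1.9 Fz 5.5 open 0.197
0.12 [0.59, -0.13, 0.02]
0.35 [1.73, -0.16, 0.01]
0.6 [2.95, 0.1, -0.0]
0.85 [4.07, 0.66, -0.01]
1.1 [5.01, 1.48, -0.01]
```

Emit:
arm_command([
  {"translation": [0.59, -0.13, 0], "twist": 0, "gripper": 0.1},
  {"translation": [1.73, -0.16, 0], "twist": 0, "gripper": 0.1},
  {"translation": [2.95, 0.1, 0], "twist": 0, "gripper": 0.1},
  {"translation": [4.07, 0.66, 0], "twist": 0, "gripper": 0.1},
  {"translation": [5.01, 1.48, 0], "twist": 0, "gripper": 0.1},
], squeeze=40)

```text
clock: 12.48
eef_pos: [543.2, 192.1, 100.7]
tcp_rot: [3.14, 0.009, 0.2]
contact_force: [-6.2, -3.7, 8.0]
opening: 0.195
```

```bash
python3 circ.py 513 151.6 "[.25,.5,.75,1,1.2]"; python3 - <<'E'
from h import *
im=grab_frame('side');c=cv2.resize(im[140:310,230:350],None,fx=3.5,fy=3.5,interpolation=cv2.INTER_CUBIC);cv2.imwrite('pics/s15.png',c)
im=grab_frame('wrist');cv2.imwrite('pics/w15.png',im)
E
python3 circ.py 513 151.6 "[.2,.45,.7,.95,1.2]"
```

```text
t 12.48 pos [543.2 192.1 100.7] ang 0.93 r 50.5 Frad -6.6 Ftan(cw) -2.7 Fz 8.0 open 0.195
0.25 [0.67, 1.06, 0.02]
0.5 [1.1, 2.23, 0.02]
0.75 [1.24, 3.47, 0.02]
1 [1.06, 4.7, 0.02]
1.2 [0.69, 5.63, 0.03]
t 12.58 pos [544.4 191.1 100.8] ang 0.899 r 50.4 Frad -5.3 Ftan(cw) 2.3 Fz 5.4 open 0.195
0.2 [0.53, 0.85, 0.03]
0.45 [0.99, 2.01, 0.03]
0.7 [1.14, 3.25, 0.03]
0.95 [0.99, 4.49, 0.03]
1.2 [0.53, 5.65, 0.04]
```

View pics/s15.png

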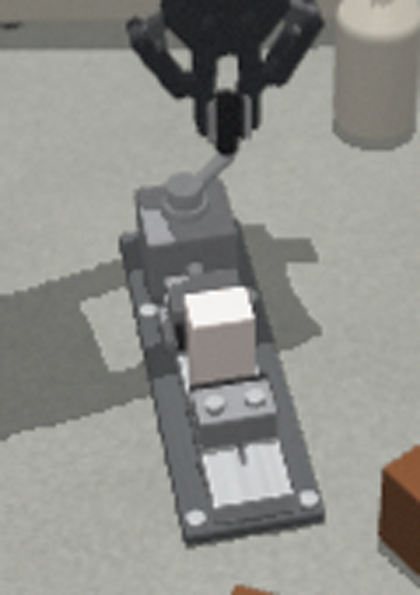

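View pics/w15.png

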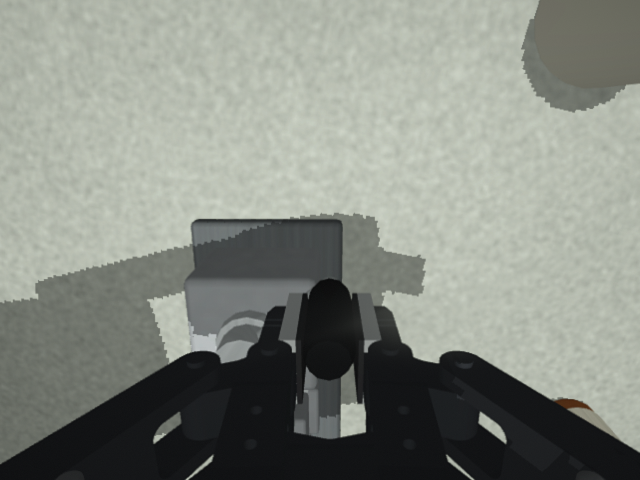

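Winding works and the forces are small. Swept 1.13 rad so far.

Emit:
arm_command([
  {"translation": [0.53, 0.85, 0], "twist": 0, "gripper": 0.1},
  {"translation": [0.99, 2.01, 0], "twist": 0, "gripper": 0.1},
  {"translation": [1.14, 3.25, 0], "twist": 0, "gripper": 0.1},
  {"translation": [0.99, 4.49, 0], "twist": 0, "gripper": 0.1},
  {"translation": [0.53, 5.65, 0], "twist": 0, "gripper": 0.1},
])

```text
clock: 13.0
eef_pos: [561.3, 135.9, 100.9]
tcp_rot: [3.14, 0.007, 0.198]
contact_force: [-4.2, 4.7, 0.7]
opening: 0.195
```

```bash
python3 circ.py 513 151.6 "[.25,.5,.75,1,1.25]"
```

```text
t 13.0 pos [561.3 135.9 100.9] ang -0.314 r 50.8 Frad -5.4 Ftan(cw) -3.2 Fz 0.7 open 0.195
0.25 [-0.81, 0.96, 0.04]
0.5 [-1.78, 1.75, 0.05]
0.75 [-2.91, 2.27, 0.06]
1 [-4.14, 2.5, 0.07]
1.25 [-5.38, 2.42, 0.08]
```

Emit:
arm_command([
  {"translation": [-0.81, 0.96, 0], "twist": 0, "gripper": 0.1},
  {"translation": [-1.78, 1.75, 0], "twist": 0, "gripper": 0.1},
  {"translation": [-2.91, 2.27, 0], "twist": 0, "gripper": 0.1},
  {"translation": [-4.14, 2.5, 0], "twist": 0, "gripper": 0.1},
  {"translation": [-5.38, 2.42, 0], "twist": 0, "gripper": 0.1},
])

```text
clock: 13.42
eef_pos: [513.8, 101.0, 101.0]
tcp_rot: [3.141, 0.005, 0.197]
contact_force: [2.6, 9.7, -10.6]
opening: 0.192
```

```bash
python3 circ.py 513 151.6 "[.2,.4,.6,.8,1.0]"
```

```text
t 13.42 pos [513.8 101.  101. ] ang -1.555 r 50.6 Frad -9.6 Ftan(cw) -2.7 Fz -10.6 open 0.192
0.2 [-0.95, -0.33, 0.05]
0.4 [-1.83, -0.8, 0.06]
0.6 [-2.61, -1.42, 0.06]
0.8 [-3.25, -2.19, 0.06]
1.0 [-3.72, -3.07, 0.07]
```

```bash
sed -i 's/r=50,z=100.5/r=49.5,z=101/' circ.py; python3 circ.py 513 151.6 "[.2,.4,.6,.8,1.0]"
```

```text
t 13.42 pos [513.8 101.  101. ] ang -1.555 r 50.6 Frad -9.6 Ftan(cw) -2.7 Fz -10.6 open 0.192
0.2 [-0.93, -0.38, 0.0]
0.4 [-1.81, -0.84, 0.01]
0.6 [-2.57, -1.46, 0.01]
0.8 [-3.2, -2.22, 0.01]
1.0 [-3.67, -3.09, 0.02]
```

Emit:
arm_command([
  {"translation": [-0.93, -0.38, 0], "twist": 0, "gripper": 0.1},
  {"translation": [-1.81, -0.84, 0], "twist": 0, "gripper": 0.1},
  {"translation": [-2.57, -1.46, 0], "twist": 0, "gripper": 0.1},
  {"translation": [-3.2, -2.22, 0], "twist": 0, "gripper": 0.1},
  {"translation": [-3.67, -3.09, 0], "twist": 0, "gripper": 0.1},
])

```text
clock: 13.83
eef_pos: [471.4, 124.2, 101.0]
tcp_rot: [3.141, 0.005, 0.196]
contact_force: [6.1, 1.0, -11.0]
opening: 0.193
```

```bash
python3 - <<'E'
from h import *
im=grab_frame('side');im2=grab_frame('scene')
A=cv2.resize(im[185:270,260:325],None,fx=6,fy=6,interpolation=cv2.INTER_CUBIC)
B=cv2.resize(im2[155:240,285:365],None,fx=5,fy=6,interpolation=cv2.INTER_CUBIC)
cv2.imwrite('pics/k16.png',np.hstack([A,B]))
E
python3 circ.py 513 151.6 "[.15,.3,.45,.6,.75]"
```

```text
t 13.93 pos [470.8 125.2 101. ] ang -2.583 r 49.8 Frad -2.9 Ftan(cw) 2.6 Fz -10.3 open 0.199
0.15 [-0.18, -0.72, 0.0]
0.3 [-0.28, -1.46, 0.0]
0.45 [-0.27, -2.2, 0.0]
0.6 [-0.15, -2.93, 0.0]
0.75 [0.08, -3.63, -0.0]
```

View pics/k16.png

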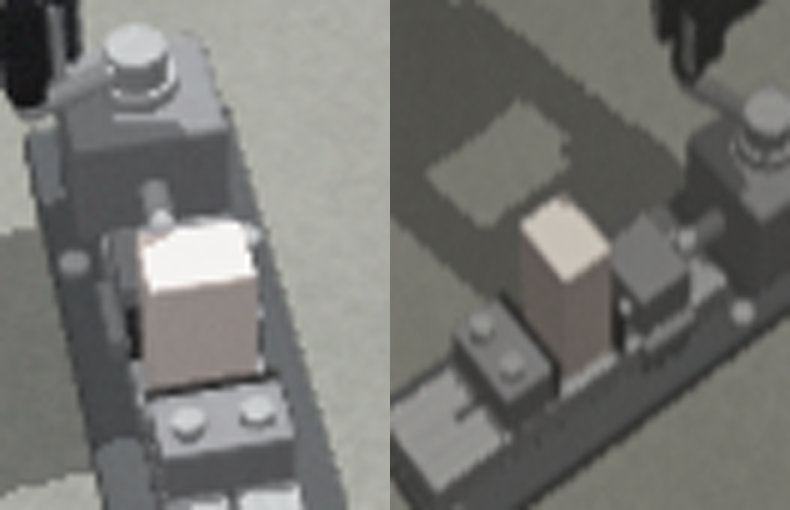

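I've swept 4.6 rad. The jaw is about to meet the block, which still has a few millimetres to slide to the fixed jaw, so I'll take smaller steps.

Emit:
arm_command([
  {"translation": [-0.18, -0.72, 0], "twist": 0, "gripper": 0.1},
  {"translation": [-0.28, -1.46, 0], "twist": 0, "gripper": 0.1},
  {"translation": [-0.27, -2.2, 0], "twist": 0, "gripper": 0.1},
  {"translation": [-0.15, -2.93, 0], "twist": 0, "gripper": 0.1},
  {"translation": [0.08, -3.63, 0], "twist": 0, "gripper": 0.1},
])

```text
clock: 14.35
eef_pos: [464.3, 161.6, 101.0]
tcp_rot: [3.141, 0.006, 0.198]
contact_force: [5.0, -3.6, -7.3]
opening: 0.193
```

```bash
python3 - <<'E'
from h import *
im=grab_frame('side');im2=grab_frame('scene')
A=cv2.resize(im[185:270,260:325],None,fx=6,fy=6,interpolation=cv2.INTER_CUBIC)
B=cv2.resize(im2[155:240,285:365],None,fx=5,fy=6,interpolation=cv2.INTER_CUBIC)
cv2.imwrite('pics/k17.png',np.hstack([A,B]))
E
python3 circ.py 513 151.6 "[.12,.24,.36,.48,.6]"
```

```text
t 14.45 pos [464.6 162.3 101. ] ang 2.923 r 49.5 Frad -1.9 Ftan(cw) 2.5 Fz -8.2 open 0.193
0.12 [0.28, -0.53, -0.0]
0.24 [0.61, -1.02, -0.0]
0.36 [1.0, -1.46, -0.01]
0.48 [1.44, -1.86, -0.01]
0.6 [1.93, -2.2, -0.01]
```

View pics/k17.png

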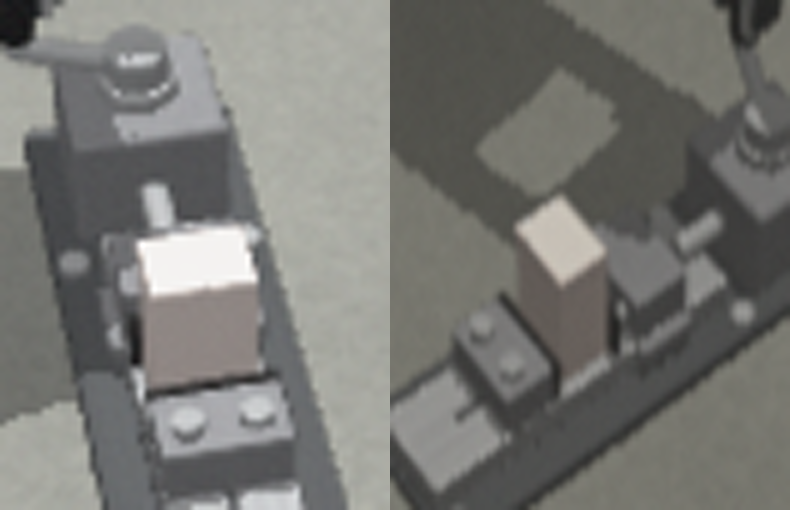

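Emit:
arm_command([
  {"translation": [0.28, -0.53, 0], "twist": 0, "gripper": 0.1},
  {"translation": [0.61, -1.02, 0], "twist": 0, "gripper": 0.1},
  {"translation": [1.0, -1.46, 0], "twist": 0, "gripper": 0.1},
  {"translation": [1.44, -1.86, 0], "twist": 0, "gripper": 0.1},
  {"translation": [1.93, -2.2, 0], "twist": 0, "gripper": 0.1},
])

```text
clock: 14.87
eef_pos: [479.2, 188.0, 100.9]
tcp_rot: [-3.141, 0.006, 0.198]
contact_force: [-0.2, -4.4, -1.8]
opening: 0.195
```

```bash
python3 - <<'E'
from h import *
im=grab_frame('side');im2=grab_frame('scene')
A=cv2.resize(im[185:270,260:325],None,fx=6,fy=6,interpolation=cv2.INTER_CUBIC)
B=cv2.resize(im2[155:240,285:365],None,fx=5,fy=6,interpolation=cv2.INTER_CUBIC)
cv2.imwrite('pics/k18.png',np.hstack([A,B]))
E
python3 circ.py 513 151.6 "[.08,.16,.24,.32,.32]"
```

```text
t 14.97 pos [480.  188.7 100.9] ang 2.298 r 49.6 Frad -0.2 Ftan(cw) 3.1 Fz -4.8 open 0.191
0.08 [0.35, -0.18, -0.01]
0.16 [0.72, -0.33, -0.01]
0.24 [1.09, -0.46, -0.01]
0.32 [1.48, -0.56, -0.01]
0.32 [1.48, -0.56, -0.01]
```

View pics/k18.png

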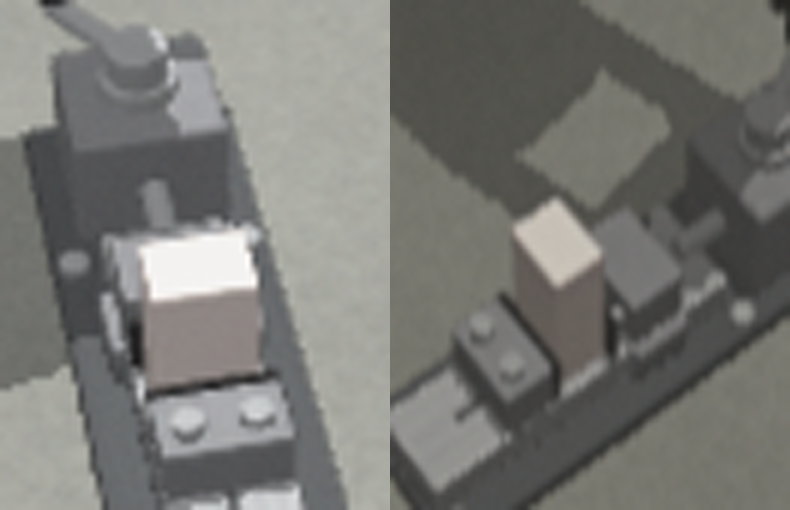

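Drag while moving is still the idle 3 N. I'll continue in fine steps and read the drag at the end of each moving call.

Emit:
arm_command([
  {"translation": [0.35, -0.18, 0], "twist": 0, "gripper": 0.1},
  {"translation": [0.72, -0.33, 0], "twist": 0, "gripper": 0.1},
  {"translation": [1.09, -0.46, 0], "twist": 0, "gripper": 0.1},
  {"translation": [1.48, -0.56, 0], "twist": 0, "gripper": 0.1},
  {"translation": [1.87, -0.63, 0], "twist": 0, "gripper": 0.1},
])

```text
clock: 15.38
eef_pos: [497.2, 198.8, 100.9]
tcp_rot: [-3.14, 0.005, 0.198]
contact_force: [-3.0, -1.6, -0.3]
opening: 0.195
```

```bash
python3 circ.py 513 151.6 "[.06,.12,.18,.24,.30]"
```

```text
t 15.38 pos [497.2 198.8 100.9] ang 1.893 r 49.7 Frad -0.5 Ftan(cw) -3.3 Fz -0.3 open 0.195
0.06 [0.3, -0.0, -0.01]
0.12 [0.6, -0.01, -0.01]
0.18 [0.89, -0.01, -0.02]
0.24 [1.19, 0.02, -0.02]
0.3 [1.48, 0.06, -0.02]
```

Emit:
arm_command([
  {"translation": [0.3, 0, 0], "twist": 0, "gripper": 0.1},
  {"translation": [0.6, 0, 0], "twist": 0, "gripper": 0.1},
  {"translation": [0.89, 0, 0], "twist": 0, "gripper": 0.1},
  {"translation": [1.19, 0.02, 0], "twist": 0, "gripper": 0.1},
  {"translation": [1.48, 0.06, 0], "twist": 0, "gripper": 0.1},
])

```text
clock: 15.8
eef_pos: [512.2, 201.4, 100.9]
tcp_rot: [-3.14, 0.005, 0.198]
contact_force: [-2.2, 2.2, 0.4]
opening: 0.194
```

```bash
python3 circ.py 513 151.6 "[.06,.12,.18,.24,.30]"
```

```text
t 15.8 pos [512.2 201.4 100.9] ang 1.587 r 49.8 Frad 2.2 Ftan(cw) -2.2 Fz 0.4 open 0.194
0.06 [0.29, 0.09, -0.01]
0.12 [0.57, 0.17, -0.01]
0.18 [0.85, 0.27, -0.01]
0.24 [1.13, 0.38, -0.02]
0.3 [1.39, 0.51, -0.02]
```

Emit:
arm_command([
  {"translation": [0.29, 0.09, 0], "twist": 0, "gripper": 0.1},
  {"translation": [0.57, 0.17, 0], "twist": 0, "gripper": 0.1},
  {"translation": [0.85, 0.27, 0], "twist": 0, "gripper": 0.1},
  {"translation": [1.13, 0.38, 0], "twist": 0, "gripper": 0.1},
  {"translation": [1.39, 0.51, 0], "twist": 0, "gripper": 0.1},
])

```text
clock: 16.22
eef_pos: [527.1, 199.4, 100.9]
tcp_rot: [-3.139, 0.005, 0.198]
contact_force: [-3.4, 5.0, -0.7]
opening: 0.194
```

```bash
python3 circ.py 513 151.6 "[.05,.1,.15,.2,.25]"; python3 - <<'E'
from h import *
im=grab_frame('side');im2=grab_frame('scene')
A=cv2.resize(im[185:270,260:325],None,fx=6,fy=6,interpolation=cv2.INTER_CUBIC)
B=cv2.resize(im2[155:240,285:365],None,fx=5,fy=6,interpolation=cv2.INTER_CUBIC)
cv2.imwrite('pics/k19.png',np.hstack([A,B]))
E
python3 circ.py 513 151.6 "[.05,.1,.15,.2,.25]"
```

```text
t 16.22 pos [527.1 199.4 100.9] ang 1.283 r 49.9 Frad 3.8 Ftan(cw) -4.7 Fz -0.7 open 0.194
0.05 [0.2, 0.15, -0.01]
0.1 [0.41, 0.29, -0.01]
0.15 [0.61, 0.43, -0.02]
0.2 [0.81, 0.58, -0.02]
0.25 [0.99, 0.74, -0.02]
t 16.32 pos [527.6 199.3 100.9] ang 1.275 r 49.9 Frad 2.9 Ftan(cw) -2.3 Fz -1.3 open 0.198
0.05 [0.2, 0.16, -0.01]
0.1 [0.4, 0.29, -0.01]
0.15 [0.61, 0.44, -0.01]
0.2 [0.8, 0.59, -0.01]
0.25 [0.99, 0.75, -0.02]
```

View pics/k19.png

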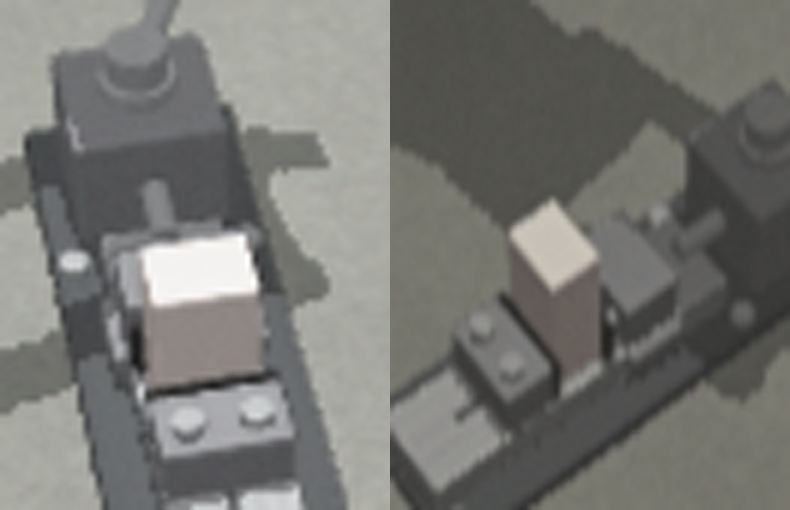

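The drag has begun to rise to 4.7 N, and the block is next to the fixed jaw. The next steps are smaller still.

Emit:
arm_command([
  {"translation": [0.2, 0.16, 0], "twist": 0, "gripper": 0.1},
  {"translation": [0.4, 0.29, 0], "twist": 0, "gripper": 0.1},
  {"translation": [0.61, 0.44, 0], "twist": 0, "gripper": 0.1},
  {"translation": [0.8, 0.59, 0], "twist": 0, "gripper": 0.1},
  {"translation": [0.99, 0.75, 0], "twist": 0, "gripper": 0.1},
])

```text
clock: 16.73
eef_pos: [538.8, 194.4, 100.9]
tcp_rot: [-3.138, 0.004, 0.197]
contact_force: [-2.4, 5.8, -0.7]
opening: 0.196
```

```bash
python3 circ.py 513 151.6 "[.05,.1,.15,.2,.25]"; python3 - <<'E'
from h import *
im=grab_frame('side');im2=grab_frame('scene')
A=cv2.resize(im[185:270,260:325],None,fx=6,fy=6,interpolation=cv2.INTER_CUBIC)
B=cv2.resize(im2[155:240,285:365],None,fx=5,fy=6,interpolation=cv2.INTER_CUBIC)
cv2.imwrite('pics/k20.png',np.hstack([A,B]))
E
python3 circ.py 513 151.6 "[.05,.1,.15,.2,.25]"
```

```text
t 16.73 pos [538.8 194.4 100.9] ang 1.028 r 50.0 Frad 3.8 Ftan(cw) -5.1 Fz -0.7 open 0.196
0.05 [0.14, 0.21, -0.01]
0.1 [0.31, 0.39, -0.01]
0.15 [0.47, 0.58, -0.01]
0.2 [0.63, 0.77, -0.02]
0.25 [0.77, 0.98, -0.02]
t 16.83 pos [539.1 194.3 100.9] ang 1.022 r 50.0 Frad 3.3 Ftan(cw) -4.0 Fz -0.9 open 0.195
0.05 [0.14, 0.21, -0.01]
0.1 [0.31, 0.39, -0.01]
0.15 [0.47, 0.58, -0.01]
0.2 [0.62, 0.78, -0.01]
0.25 [0.76, 0.98, -0.01]
```

View pics/k20.png

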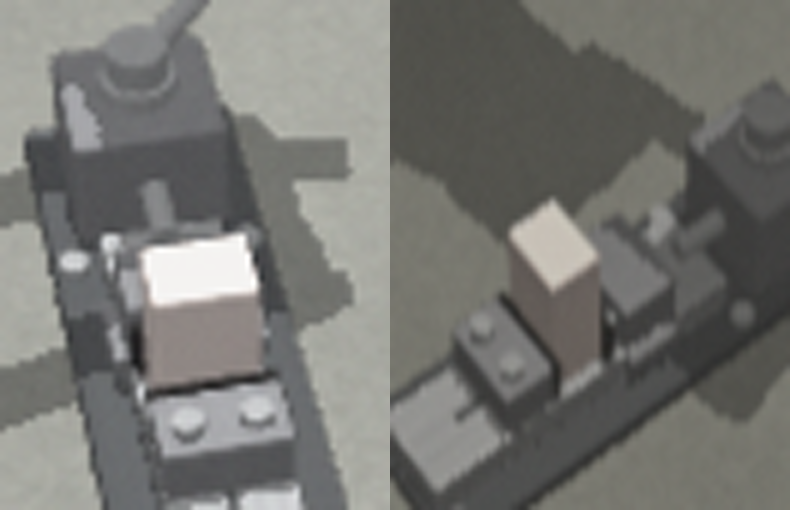

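The block has stopped moving, and the drag is 5.1 N moving and 4.0 N at rest, which suggests about 25 N of clamping. One more small increment should make the stiffening unmistakable.

Emit:
arm_command([
  {"translation": [0.14, 0.21, 0], "twist": 0, "gripper": 0.1},
  {"translation": [0.31, 0.39, 0], "twist": 0, "gripper": 0.1},
  {"translation": [0.47, 0.58, 0], "twist": 0, "gripper": 0.1},
  {"translation": [0.62, 0.78, 0], "twist": 0, "gripper": 0.1},
  {"translation": [0.76, 0.98, 0], "twist": 0, "gripper": 0.1},
])

```text
clock: 17.25
eef_pos: [548.6, 186.9, 100.9]
tcp_rot: [-3.137, 0.003, 0.197]
contact_force: [-2.8, 8.1, -1.5]
opening: 0.195
```

```bash
python3 circ.py 513 151.6 "[.05]"; python3 -c "
from h import *
grab_frame('side');grab_frame('scene')"; python3 circ.py 513 151.6 "[.05]"
```

```text
t 17.25 pos [548.6 186.9 100.9] ang 0.78 r 50.1 Frad 3.8 Ftan(cw) -7.7 Fz -1.5 open 0.195
0.05 [0.08, 0.24, -0.01]
t 17.35 pos [548.9 186.6 100.9] ang 0.773 r 50.2 Frad 3.0 Ftan(cw) -5.3 Fz -1.9 open 0.197
0.05 [0.07, 0.25, -0.01]
```

The drag has risen to 7.7 N from 3 N idle, so the handle has clearly stiffened at about 50 N of clamping. I'll stop, open and withdraw upward.

Emit:
arm_command([
  {"translation": [0, 0, 0], "twist": 0, "gripper": 0.4},
  {"translation": [0, 0, 0], "twist": 0, "gripper": 0.6},
  {"translation": [0, 0, 0], "twist": 0, "gripper": 0.6},
  {"translation": [0, 0, 0], "twist": 0, "gripper": 0.6},
  {"translation": [0, 0, -1.0], "twist": 0, "gripper": 0.6},
])

```text
clock: 17.77
eef_pos: [548.1, 186.1, 109.8]
tcp_rot: [-3.138, 0.005, 0.197]
contact_force: [-0.9, -0.0, -0.9]
opening: 0.595
```

Emit:
arm_command([
  {"translation": [0, 0, -2], "twist": 0, "gripper": 0.6},
  {"translation": [0, 0, -4.5], "twist": 0, "gripper": 0.6},
  {"translation": [0, 0, -7.5], "twist": 0, "gripper": 0.6},
  {"translation": [0, 0, -10.5], "twist": 0, "gripper": 0.6},
  {"translation": [0, 0, -13], "twist": 0, "gripper": 0.6},
])

```text
clock: 18.18
eef_pos: [549.3, 185.8, 243.0]
tcp_rot: [-3.138, 0.003, 0.197]
contact_force: [0.6, 0.0, -1.3]
opening: 0.599
```

```bash
python3 - <<'E'
from h import *
im=grab_frame('side');im2=grab_frame('scene')
A=cv2.resize(im[185:270,260:325],None,fx=6,fy=6,interpolation=cv2.INTER_CUBIC)
B=cv2.resize(im2[155:240,285:365],None,fx=5,fy=6,interpolation=cv2.INTER_CUBIC)
cv2.imwrite('pics/k21.png',np.hstack([A,B]));cv2.imwrite('pics/sc21.png',im2)
cv2.imwrite('pics/w21.png',grab_frame('wrist'))
s=sense();print(s['clock'],s['eef_pos'],s['contact_force'],s['opening'])
E
```

```text
18.3333 [550.26501836 186.11095756 242.94283359] [-0.48598647  0.30616112 -0.32738126] 0.5973843715812002
```

View pics/k21.png

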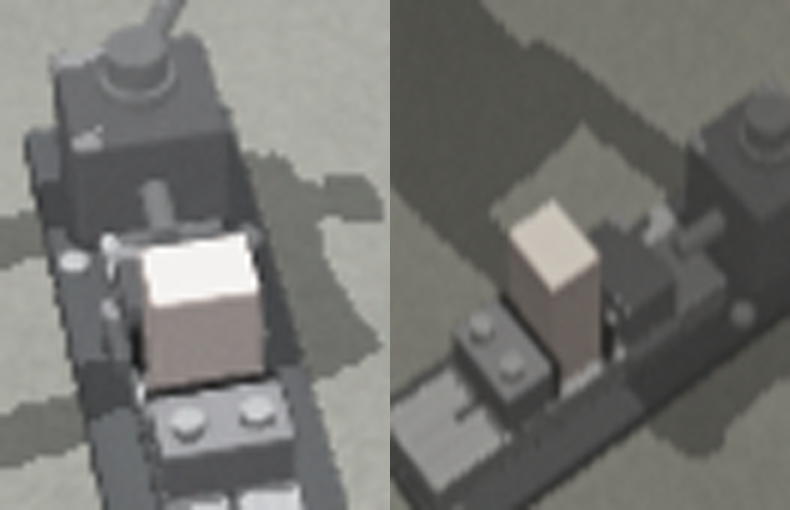

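View pics/w21.png

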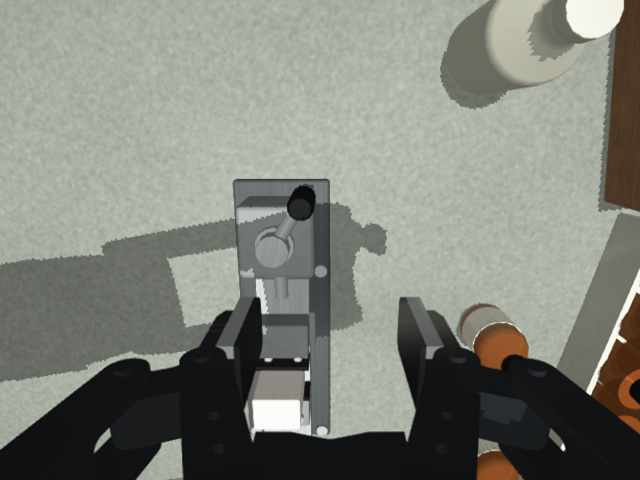

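View pics/sc21.png

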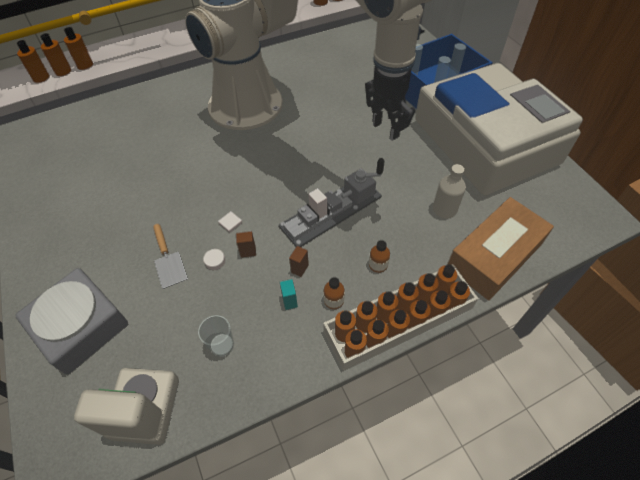

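The block stands upright in the closed vise with the gripper well clear, and the bystanders look unmoved. The handle top shows at (301,207), so I can check how far it wound back.

```bash
python3 - <<'E'
from h import *
np.set_printoptions(precision=1,suppress=True)
m=camera_model('wrist')
h=atz(m,(301,207),134);c=atz(m,(273.5,246),89);v=h[:2]-[512.6,153.5]
print(h,c,np.linalg.norm(v),np.arctan2(v[1],v[0]))
v=h[:2]-c[:2];print(np.linalg.norm(v),np.arctan2(v[1],v[0]))
a=cv2.imread('pics/w21.png');cv2.imwrite('pics/c22.png',cv2.resize(a[290:440,225:345],None,fx=4,fy=4,interpolation=cv2.INTER_CUBIC))
p0=cv2.imread('pics/scene0.png');p1=cv2.imread('pics/sc21.png')
d=cv2.absdiff(p0,p1).max(2);n,l,st,_=cv2.connectedComponentsWithStats((d>35).astype(np.uint8));print(st[(st[:,4]>25)][1:])
E
```

```text
[528.3 202.  134. ] [511.8 158.7  89. ] 50.940360907268975 1.2579435289543637
46.30373741020572 1.2074602647684456
[[ 255    0   43   33 1061]
 [ 356    0   37   11  267]
 [ 407    0   65   22  518]
 [ 186    6   32   50  764]
 [ 215   11   37   11  135]
 [ 394   11   11    7   30]
 [ 376   13   18    8   66]
 [ 220   17   29   11   70]
 [ 208   21   44   40 1308]
 [ 376   26   14   26  140]
 [ 416   26    9   14   54]
 [ 391   49   24   19  287]
 [ 365   57   50   83 1811]
 [ 269   72   22   16  171]
 [ 390   72   16    5   44]
 [ 294   87   77   31 1577]
 [ 199  103   14   24  123]
 [ 254  118   10    7   30]
 [ 214  122   82   58 1753]
 [ 368  149    8   18  108]
 [ 376  158    8   18  111]
 [ 301  163   17   20   93]
 [ 324  169   20   16   64]
 [ 283  170   27   21  104]
 [ 354  171   11    6   47]
 [ 291  185   16   10   54]
 [ 309  188   27   30  381]
 [ 360  203   17   16   83]
 [ 253  257   18   16  176]]
```

View pics/c22.png

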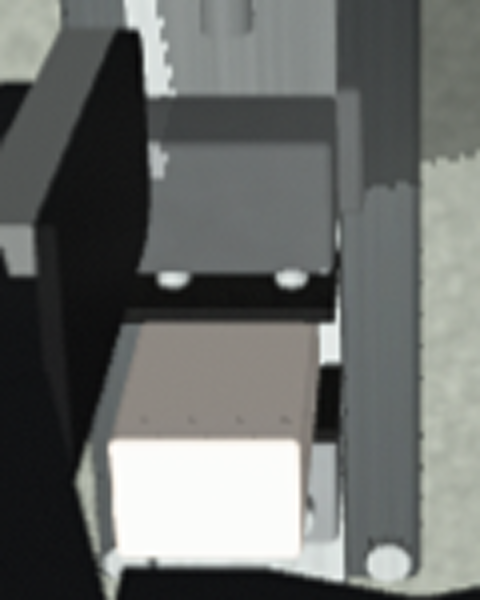

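```bash
python3 -c "
from rig import job
print(job.sign_off())"
```

```text
the job is handed in; nothing more can be done
None
```

The white block stands upright on the vise bed, clamped between the jaws by the crank alone. I handed the job in at about 18 s, with the gripper open and about 14 cm above where it had held the handle.

**Placing:**
- The first lowering failed. The block's front edge landed on top of the fixed jaw, at up to about 70 N on the wrist, and the block tilted about 8° in the grip.
- I lifted it, backed off about 1 cm towards the crank, lowered it to the bed and released it. It dropped flat.
- It stood at about the middle of the bed's width, with its 30 mm way between the jaws.

**Clamping:**
- I wound the handle clockwise about 7.5 rad. The block slid a few millimetres onto the fixed jaw.
- Drag rose from 3 N to 7.7 N, which is about 50–60 N of clamping. I stopped there and let go.

**Last checks:**
- The pictures show the block upright and touching the rubber jaw face.
- The handle had wound back to about 1.25 rad, roughly what settling to about 30 N would give. That is about 0.48 rad, more than the 0.25–0.35 rad I expected from the drag. So the peak may have been nearer 70 N, still well under the 120 N limit.
- Comparing scene pictures from start and end, the only changes outside the arm and its shadow were at the vise and at the block's old spot. The bystanders and look-alikes did not move.

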